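# Ready the autosampler: open the wash jar, load the vial carriers, lay the retaining bar

## Task

Get the autosampler ready for a run: unscrew the wash jar's lid without forcing it and set it upright on the steel mat, stand every vial carrier on the bench upright in a bay of the grey tray, lengthwise, one to a bay, and once all of them are in, lay the retaining bar centrally across the tray with its ends down in the two forked posts. Do not disturb the beaker, the tip box or the wrench.

Things in the scene. Friction and masses are not known exactly. Their poses are not given: they have to be found in the camera images.
- jar_neck (a point): Fixed amber wash jar, 90 mm across its round body with a round white foot 104 mm across; its threaded neck, 38 mm across and 48 mm over the thread, stands upright. This point is the centre of the neck's open top, 86 mm above the bench. The jar's shoulder is 52 mm above the bench.
- lid_center (a point): Ribbed white screw lid of the jar, a plain upright cylinder 60 mm across and 55 mm tall, 90 g; this point is on its axis, half-way up (27.5 mm above its lower edge), z up. Its upper 22 mm is solid, below is a hollow skirt with the thread. Screwed home, this point is 3.5 mm below the top of the jar's neck (82.5 mm above the bench).
- mat_center (a point): Flat square steel mat lying on the bench, 130 x 130 x 3 mm, fixed; this point is the centre of its top face.
- tray: Fixed grey autosampler tray, 126 mm (its x) by 254 mm (its y), origin under its centre on the bench, z up. Floor 5 mm thick; low ribs with tops 12 mm above the bench separate three open bays in a row along y. At each y end stands an aluminium forked post.
- bay0 (a point): Centre of the floor of the tray's bay at tray y = -66 mm, 5 mm above the bench; axes as the tray's. The bay is 114 mm long in tray x and 46 mm wide (outer bays a little wider) in tray y; bays are 66 mm apart.
- bay1 (a point): Centre of the floor of the tray's bay at tray y = 0 mm, 5 mm above the bench; axes as the tray's. The bay is 114 mm long in tray x and 46 mm wide (outer bays a little wider) in tray y; bays are 66 mm apart.
- bay2 (a point): Centre of the floor of the tray's bay at tray y = 66 mm, 5 mm above the bench; axes as the tray's. The bay is 114 mm long in tray x and 46 mm wide (outer bays a little wider) in tray y; bays are 66 mm apart.
- forks (a point): Point midway between the two forked posts of the tray, 63 mm above the bench, level with the floors of the forks; axes as the tray's. The posts are at 118 mm either side along tray y, each 18 mm thick in y; the fork slots run along y, 30 mm wide in tray x, with cheeks 14 mm high (tops 77 mm above the bench).
- carrier0_center (a point): Aluminium vial carrier, a block 100 mm (its x) by 34 mm (its y) by 44 mm tall, 250 g or so, with a row of five capped vials standing 10 mm out of its top; this point is at the centre of the block, 22 mm above its underside, z up. All the carriers are alike, and there may be two or three.
- carrier1_center (a point): Aluminium vial carrier, a block 100 mm (its x) by 34 mm (its y) by 44 mm tall, 250 g or so, with a row of five capped vials standing 10 mm out of its top; this point is at the centre of the block, 22 mm above its underside, z up. All the carriers are alike, and there may be two or three.
- carrier2_center (a point): Aluminium vial carrier, a block 100 mm (its x) by 34 mm (its y) by 44 mm tall, 250 g or so, with a row of five capped vials standing 10 mm out of its top; this point is at the centre of the block, 22 mm above its underside, z up. All the carriers are alike, and there may be two or three.
- bar_grip (a point): Steel retaining bar, 22 mm (its x) by 270 mm (its y) by 14 mm thick, 350 g or so, with a black upright grip plate in the middle of its top, 14 mm (x) by 80 mm (y), its top 50 mm above the bar's underside; this point is on the grip plate, 38 mm above the bar's underside and centred in x and y, z up.
- beaker: Bystander: glass beaker 64 mm across and 75 mm tall, origin under its centre.
- tipbox: Bystander: grey box with a clear lid, 85 x 120 x 57 mm, origin under its centre.
- wrench: Bystander: steel wrench, 170 mm long, lying on the bench.
- lid: The same lid; origin at the centre of its lower edge. Right-handed thread (unscrews anticlockwise seen from above), 9 mm pitch, about 2 mm of up and down play. Turns lightly, stays where let go, rises as it turns, comes free after 2 full turns (18 mm up); then it clears the neck when lifted 20 mm more straight up. Turned half a turn further it may drop back into the thread.
- jar: The same jar, fixed; origin under its centre on the bench.
- bar: The same retaining bar; origin under its centre.
- carrier0: The same carrier as point carrier0_center; origin under its centre.
- carrier1: The same carrier as point carrier1_center; origin under its centre.
- carrier2: The same carrier as point carrier2_center; origin under its centre.
There are look-alikes about, which are no part of the job. Leave any purple look-alike of the carrier0 alone. What is shaped like the lid but blue is not meant.

How it is judged:
On the way, in this order (a step that is already met when the one before it is completed fails the run):
1. every carrier stands in a bay of the tray while the bar is still off the posts (x of carrier0_center in the frame of tray between -0.012 and 0.012 m and z of carrier0_center in the frame of tray between 0.022 and 0.032 m and angle between each of carrier0_center, carrier1_center, carrier2_center's own z axis and vertical below 0.08 rad and (horizontal distance between carrier0_center and bay0 below 0.014 m or horizontal distance between carrier0_center and bay1 below 0.014 m or horizontal distance between carrier0_center and bay2 below 0.014 m) and x of carrier1_center in the frame of tray between -0.012 and 0.012 m and z of carrier1_center in the frame of tray between 0.022 and 0.032 m and (horizontal distance between carrier1_center and bay0 below 0.014 m or horizontal distance between carrier1_center and bay1 below 0.014 m or horizontal distance between carrier1_center and bay2 below 0.014 m) and x of carrier2_center in the frame of tray between -0.012 and 0.012 m and z of carrier2_center in the frame of tray between 0.022 and 0.032 m and (horizontal distance between carrier2_center and bay0 below 0.014 m or horizontal distance between carrier2_center and bay1 below 0.014 m or horizontal distance between carrier2_center and bay2 below 0.014 m) and not (horizontal distance between bar_grip and forks below 0.014 m and z of bar_grip in the frame of forks between 0.034 and 0.042 m and angle between bar_grip's own z axis and vertical below 0.05 rad and angle between the y axis of bar_grip and the y axis of forks, either way round below 0.07 rad)), for 0.2 s.
2. the bar lies across both forked posts over the loaded tray (x of carrier0_center in the frame of tray between -0.012 and 0.012 m and z of carrier0_center in the frame of tray between 0.022 and 0.032 m and angle between each of carrier0_center, carrier1_center, carrier2_center's own z axis and vertical below 0.08 rad and (horizontal distance between carrier0_center and bay0 below 0.014 m or horizontal distance between carrier0_center and bay1 below 0.014 m or horizontal distance between carrier0_center and bay2 below 0.014 m) and x of carrier1_center in the frame of tray between -0.012 and 0.012 m and z of carrier1_center in the frame of tray between 0.022 and 0.032 m and (horizontal distance between carrier1_center and bay0 below 0.014 m or horizontal distance between carrier1_center and bay1 below 0.014 m or horizontal distance between carrier1_center and bay2 below 0.014 m) and x of carrier2_center in the frame of tray between -0.012 and 0.012 m and z of carrier2_center in the frame of tray between 0.022 and 0.032 m and (horizontal distance between carrier2_center and bay0 below 0.014 m or horizontal distance between carrier2_center and bay1 below 0.014 m or horizontal distance between carrier2_center and bay2 below 0.014 m) and horizontal distance between bar_grip and forks below 0.014 m and z of bar_grip in the frame of forks between 0.034 and 0.042 m and angle between bar_grip's own z axis and vertical below 0.05 rad and angle between the y axis of bar_grip and the y axis of forks, either way round below 0.07 rad), for 0.2 s.
At the end, for the whole second after the job is handed in: Every carrier present stands on the floor of a bay, within 14 mm of its centre and upright; the bar lies level in both forks, its middle within 14 mm of the middle of the tray; the lid is off the jar and stands upright on the steel mat, within 45 mm of its centre; all is at rest (all of step 2 and horizontal distance between lid_center and mat_center below 0.045 m and z of lid_center in the frame of mat_center between 0.0225 and 0.0325 m and angle between lid_center's own z axis and vertical below 0.08 rad and linear speed of each of lid, bar, carrier0, carrier1, carrier2 below 0.02 m/s); the robot touches nothing.
It fails at once if the lid is forced: pressed or pulled against the jar with more than 90 N (contact force between lid and jar above 90 N).
It fails at once if the beaker, tip box or wrench is moved by more than 25 mm (distance of any of beaker, tipbox, wrench from where it was at the start of the episode above 0.025 m).
Of carrier0, carrier1, carrier2 only 2 to 3 are there at a start; the rules pass over those that are not, and their reading is None.
At some moment in a run one of carrier0, carrier1, carrier2 may be knocked a few centimetres aside while the robot is not near it.
Once in a run the grip may slacken for a moment while it holds something.
It also fails if it takes over 210 s, if anything falls off the work surface, if the arm or the gripper's body presses on something with over 40 N, if the wrist force passes 120 N, or if a joint passes its speed limit or range.

## Robot

A 6-joint arm with a two-finger parallel gripper is mounted at the origin on the work surface. World frame = base frame: x ahead of the robot, y to its left, z up, the work surface at z = 0. Lengths are in m, angles in rad, forces in N, time in s.
With the tool pointing down it reaches from about 0.375 to 0.9 m from the base axis. Payload 3.1 kg.
Tool frame: the origin (TCP) lies midway between the tips of the shut fingers; the grasp point (between the pads) lies 19 mm behind it (pinch_z is the distance from the TCP to the grasp point, in m); y points along the fingers, z is the direction in which the jaws open and shut, and the axes are right-handed (so a half turn about y gives the same grasp; the last joint's range is limited). The gripper opens to 87 mm and grips with 3 to 60 N. Pads are 19 mm wide; open, the fingers measure 117 mm over their backs; the gripper's body (75 mm by 190 mm) begins 51 mm behind the grasp point.
Start: joints at [0.923, 0.527, 1.433, -0, 1.181, -0.178], TCP at [0.282, 0.558, 0.223] pointing down, gripper open.
Joint ranges: [-3.08, 3.08], [-0.75, 2.2], [0.22, 2.44], [-1.43, 4.57], [0, 2.65], [-2.85, 2.85]. Speed limits (rad/s): [2.79, 2.79, 3.14, 3.14, 3.14, 3.14].

## Interface

Orientations are given as a unit quaternion [x, y, z, w].
In Python, from rig import * gives the robot as it stands.
- The arm moves only by the tool drive_tool, never from a script. Its argument "plan" is a list of rows, each a list of 7 numbers: the shift along the tool's x, y, z in mm, then the turn, a rotation vector about the tool's x, y, z in degrees, then the finger opening in mm, from 0 to 87. A call has 1 to 10 rows; each row is the pose to reach, as a shift and turn from the pose commanded when the call began, along the tool's axes at that moment; what a row does not reach only later rows make up. A row lasts 1/10 s, in which the tool goes at most 50 mm and 8.59 degrees, less where a joint would pass 70% of its speed; a pose out of reach is approached as far as the arm can. A call with a gripper value outside its range is refused whole. The fingers move at their own pace and stop on an object; "newtons" is the grip in N (left out, the last holds). Time passes only in rows, so rows that repeat a pose let the fingers close. It gives the time, the measured TCP pose, the force and the opening at its end, in the units of the state.
- get_obs(): the state, without advancing time (a new reading comes with each control period).
- camera(name): name is "scene" or "top"; returns the picture (400x640x3 uint8, blue, green, red); there is no depth.
- get_calibration(name): a dict with "fx", "fy", "cx", "cy" (pixels), "origin" and "rotation" of the camera in the world. Camera axes: x right, y down, z forward; pixel columns grow to the right and rows downward; lengths in m; the calibration is good to about 2 mm. A picture is of the moment at which its call begins. get_calibration takes no time and is no camera call.
- hand_in(): hands the job in, once; it reports no verdict.
Trained networks look in the newest picture that a camera, given by its name, has taken for a name from the list of things; names that differ only in an ending like _2 or _b are one class to them, and where a whole thing is asked for, a point or a joint stands for the part that bears it (a point fixed in the world has none). Each returns a list of dicts, best first, with "conf" (0 to 1); they miss things now and then, are a little off and sometimes report something else, mostly with a low value. They report only what shows in the picture. A call takes as long as a camera call. They do not tell look-alikes from the thing itself.
- spot_in(camera, target): "location" ([column, row] in pixels, amid what is visible of it).
- mark_of(camera, target): "location" ([column, row] in pixels: a listed point, or the origin of a listed thing).
The state is a dict: "time": time; "q": joint angles; "joint_velocities": joint speeds; "joint_torque": joint torques, N m; "position": TCP position; "tool_rot": TCP orientation; "ft_force": force on the tool from outside, world axes, zero at the start; "moment": the same for the moment, N m; "grip_width": finger opening in m.
Only numpy, scipy, OpenCV 4.12 (cv2) and the standard library are available. Lean on these libraries where they do the work, as an engineer would, in place of code of your own. Each camera call takes 0.05 s, during which the arm holds its last target. There are 200 camera calls.

## Working session

There is one attempt and no reset: what is moved stays moved. The work goes in short steps, Python scripts to look and compute and a tool call to move; the robot and the scene stay as the last step left them, time stands still between calls to the robot, and variables do not carry over. Pictures are saved under pics/ and viewed, about 12 in all and at most 16, crops included, and the job is handed in when it is done.

Besides the shell and the picture viewer there is one more tool, called after ">>>" as name(argument=value, ...), one argument or row to a line, values as JSON. drive_tool: Moves the arm, as the interface text tells. Its arguments: {"type":"object","properties":{"plan":{"type":"array","items":{"type":"array","items":{"type":"number"}}},"newtons":{"type":"number"}},"required":["plan"]}

```bash
ls; mkdir -p pics; cat > h.py <<'E'
from rig import *
import numpy as np, cv2
from scipy.spatial.transform import Rotation as R
def ray(cam,px,z):
    c=get_calibration(cam);Rm=np.array(c["rotation"]);o=np.array(c["origin"])
    d=Rm@np.array([(px[0]-c["cx"])/c["fx"],(px[1]-c["cy"])/c["fy"],1])
    return o+d*(z-o[2])/d[2]
def proj(cam,p):
    c=get_calibration(cam);v=np.array(c["rotation"]).T@(np.array(p)-c["origin"])
    return [c["fx"]*v[0]/v[2]+c["cx"],c["fy"]*v[1]/v[2]+c["cy"]]
E
python3 - <<'E'
from h import *
np.set_printoptions(precision=3,suppress=True)
o=get_obs();print(o)
for n in("scene","top"):
    im=camera(n);cv2.imwrite(f"pics/{n}0.png",im);print(n,get_calibration(n))
H=dict(jar_neck=.086,lid_center=.0825,mat_center=.003,tray=0,bay0=.005,bay1=.005,bay2=.005,forks=.063,carrier0_center=.022,bar_grip=.038,beaker=0,tipbox=0,wrench=0)
for k,z in H.items():
    for n in("top","scene"):
        for d in mark_of(n,k)[:5]:
            print(k,n,round(d["conf"],2),np.round(d["location"]),ray(n,d["location"],z)[:2])
print(get_obs()["time"])
E
```

```text
pics
{'time': 0.0, 'q': array([ 0.923,  0.528,  1.434,  0.   ,  1.181, -0.178]), 'joint_velocities': array([ 0.001, -0.001, -0.   ,  0.001, -0.001,  0.001]), 'joint_torque': array([ -0.001, -44.004, -17.659,   0.063,   0.058,  -0.   ]), 'position': array([0.282, 0.557, 0.222]), 'tool_rot': array([ 0.688, -0.165,  0.164, -0.687]), 'ft_force': array([-0.239, -0.289, -0.009]), 'moment': array([-0.006, -0.026, -0.027]), 'grip_width': 0.08707064283186161}
scene {'fx': 383.30484483475004, 'fy': 383.30484483475004, 'cx': 326.22801388809967, 'cy': 204.55317706496888, 'origin': array([ 1.101, -0.051,  0.974]), 'rotation': array([ 0.705,  0.66 , -0.182, -0.185])}
top {'fx': 360.9162470074683, 'fy': 360.9162470074683, 'cx': 318.5413794238107, 'cy': 199.24503967440398, 'origin': array([ 0.492, -0.047,  1.14 ]), 'rotation': array([ 0.712, -0.701,  0.02 , -0.022])}Traceback (most recent call last):
  File "<stdin>", line 10, in <module>
  File "h.py", line 6, in ray
    d=Rm@np.array([(px[0]-c["cx"])/c["fx"],(px[1]-c["cy"])/c["fy"],1])
      ~~^~~~~~~~~~~~~~~~~~~~~~~~~~~~~~~~~~~~~~~~~~~~~~~~~~~~~~~~~~~~~~
ValueError: matmul: Input operand 1 has a mismatch in its core dimension 0, with gufunc signature (n?,k),(k,m?)->(n?,m?) (size 3 is different from 4)
```

```bash
sed -i 's/np.array(c\["rotation"\])/R.from_quat(c["rotation"]).as_matrix()/' h.py
python3 - <<'E'
from h import *
np.set_printoptions(precision=3,suppress=True)
H=dict(jar_neck=.086,lid_center=.0825,mat_center=.003,tray=0,bay0=.005,bay1=.005,bay2=.005,forks=.063,carrier0_center=.022,bar_grip=.038,beaker=0,tipbox=0,wrench=0)
for k,z in H.items():
    for n in("top","scene"):
        for d in mark_of(n,k)[:5]:
            print(k,n,round(d["conf"],2),np.round(d["location"]),ray(n,d["location"],z)[:2])
print(get_obs()["time"])
a=cv2.imread("pics/top0.png");b=cv2.imread("pics/scene0.png")
cv2.imwrite("pics/top0b.png",cv2.resize(a,(800,500),interpolation=2))
E
```

```text
jar_neck top 0.79 [197. 211.] [0.514 0.311]
jar_neck scene 0.73 [444. 175.] [0.513 0.307]
lid_center top 0.64 [195. 251.] [0.396 0.315]
lid_center top 0.61 [200. 211.] [0.514 0.305]
lid_center top 0.6 [307. 184.] [ 0.599 -0.009]
lid_center scene 0.81 [448. 173.] [0.505 0.321]
lid_center scene 0.73 [436. 151.] [0.427 0.3  ]
lid_center scene 0.69 [396. 277.] [0.797 0.126]
mat_center top 0.84 [217. 167.] [0.656 0.282]
mat_center top 0.36 [405. 156.] [ 0.702 -0.314]
mat_center scene 0.6 [442. 230.] [0.642 0.292]
tray top 0.79 [306. 181.] [ 0.618 -0.003]
tray scene 0.91 [338. 222.] [0.596 0.003]
tray scene 0.72 [226. 214.] [ 0.547 -0.32 ]
tray scene 0.71 [339. 212.] [0.565 0.009]
bay0 top 0.94 [306. 183.] [ 0.609 -0.001]
bay0 top 0.68 [288. 183.] [0.609 0.057]
bay0 scene 0.96 [313. 232.] [ 0.626 -0.069]
bay0 scene 0.69 [361. 224.] [0.609 0.068]
bay0 scene 0.6 [337. 223.] [0.601 0.001]
bay1 top 0.94 [306. 183.] [ 0.609 -0.001]
bay1 top 0.68 [288. 183.] [0.609 0.057]
bay1 scene 0.96 [313. 232.] [ 0.626 -0.069]
bay1 scene 0.69 [361. 224.] [0.609 0.068]
bay1 scene 0.6 [337. 223.] [0.601 0.001
[... 409 characters left out ...]
r top 0.57 [345. 267.] [ 0.351 -0.127]
carrier0_center scene 0.85 [260. 192.] [ 0.494 -0.218]
carrier0_center scene 0.76 [291. 156.] [ 0.366 -0.125]
carrier0_center scene 0.7 [247. 158.] [ 0.365 -0.262]
bar_grip top 0.67 [312. 229.] [ 0.465 -0.025]
bar_grip scene 0.57 [324. 178.] [ 0.466 -0.028]
beaker top 0.74 [262. 132.] [0.772 0.142]
beaker scene 0.73 [396. 279.] [0.776 0.141]
beaker scene 0.61 [445. 177.] [0.463 0.341]
beaker scene 0.22 [322. 176.] [ 0.432 -0.034]
tipbox top 0.71 [404. 155.] [ 0.704 -0.313]
tipbox scene 0.69 [441. 180.] [0.475 0.326]
tipbox scene 0.6 [225. 263.] [ 0.699 -0.311]
wrench top 0.61 [322. 133.] [ 0.772 -0.048]
wrench scene 0.61 [324. 282.] [ 0.771 -0.047]
1.45
```

View pics/top0b.png

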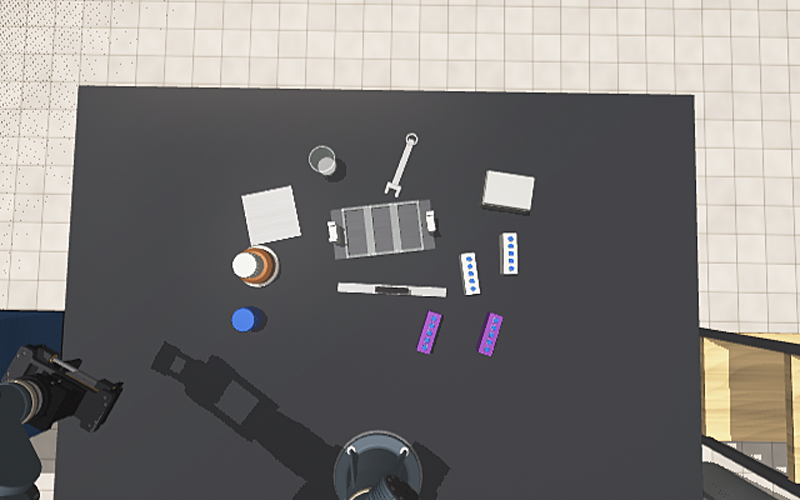

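View pics/scene0.png

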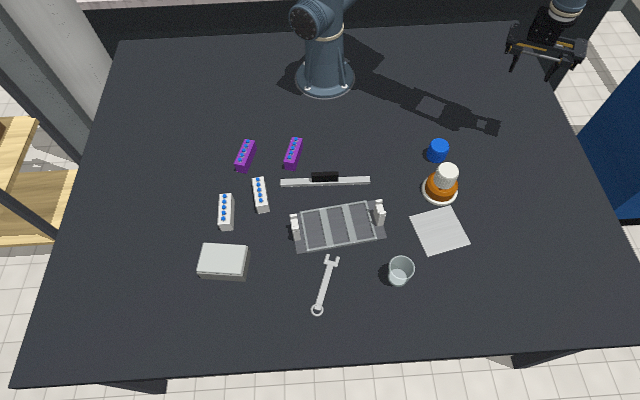

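Candidates (800×500 top view):
- **Carriers:** white blocks at (470,274) and (510,254). The purple ones at (429,333) and (490,335) are look-alikes.
- **Lid:** white, on the jar at (246,265). The blue cylinder at (245,320) is a look-alike.

Next is one enlarged crop to confirm.

```bash
python3 - <<'E'
import cv2,numpy as np
a=cv2.imread("pics/top0.png");b=cv2.imread("pics/scene0.png")
f=lambda im,x,y,w=80,h=75:cv2.resize(im[y:y+h,x:x+w],(w*5//2*2//2*1,h*5//2),interpolation=cv2.INTER_CUBIC)
f=lambda im,x,y:cv2.resize(im[y:y+75,x:x+100],(400,300),interpolation=cv2.INTER_CUBIC)
m=np.vstack([np.hstack([f(a,345,180),f(b,205,160)]),np.hstack([f(a,175,180),f(a,258,155)])])
cv2.imwrite("pics/crop1.png",m)
E
```

```text
(no output)
```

View pics/crop1.png

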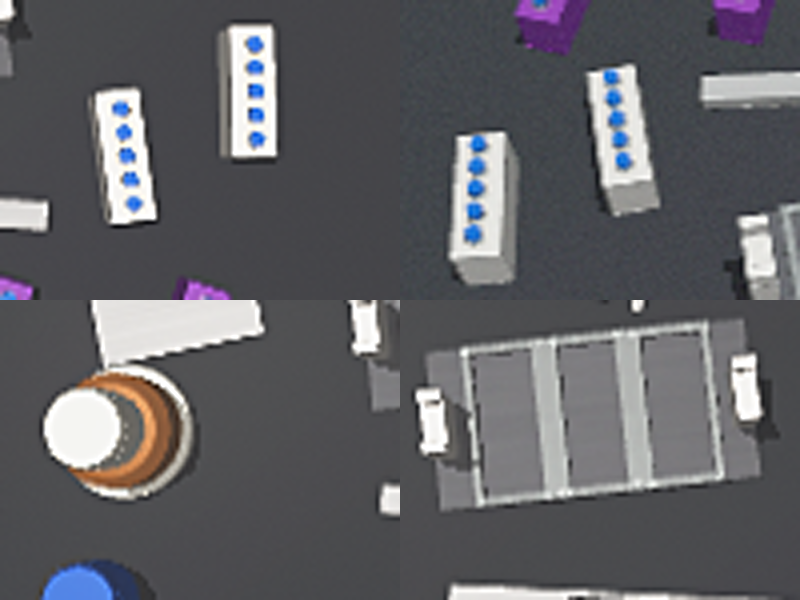

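The crop confirms two white carriers, upright, with five blue caps each. The white lid is on the amber jar, and the tray is empty. Next I measure by silhouette.

```bash
cat >> h.py <<'E'
from scipy.optimize import minimize
import itertools
def boxhull(cam,x,y,yaw,L,W,z0,z1):
    pts=[]
    for sx,sy,z in itertools.product((-.5,.5),(-.5,.5),(z0,z1)):
        u,v=sx*L,sy*W;pts.append(proj(cam,[x+u*np.cos(yaw)-v*np.sin(yaw),y+u*np.sin(yaw)+v*np.cos(yaw),z]))
    return cv2.convexHull(np.float32(pts))
def fitbox(ims,p0,L,W,z0,z1,thr=95,r=.09):
    """joint silhouette fit over cameras; returns x,y,yaw"""
    S=8;data=[]
    for cam,im in ims.items():
        c=np.array(proj(cam,[p0[0],p0[1],(z0+z1)/2]));x0,y0=(c-34).astype(int)
        m=(im[y0:y0+68,x0:x0+68].max(2)>thr).astype(np.uint8)
        _,lab,st,ce=cv2.connectedComponentsWithStats(m)
        k=1+np.argmin([np.hypot(*(q-34))-.02*s[4] for q,s in zip(ce[1:],st[1:])])
        hl=cv2.fillPoly(np.zeros_like(m),[h for h in cv2.findContours((lab==k).astype(np.uint8),0,2)[0]],1)
        data.append((cam,x0,y0,hl.astype(np.float32)))
    def cost(p):
        s=0
        for cam,x0,y0,m in data:
            h=(boxhull(cam,p[0],p[1],p[2]/5,L,W,z0,z1).reshape(-1,2)-[x0,y0]+.5)*S-.5
            A=cv2.fillPoly(np.zeros((68*S,68*S),np.uint8),[np.round(h).astype(np.int32)],1).astype(np.float32)
            s+=np.abs(cv2.resize(A,(68,68),interpolation=cv2.INTER_AREA)-m).sum()
        return s
    best=min((minimize(cost,[p0[0],p0[1],5*yw],method="Nelder-Mead",options=dict(initial_simplex=np.array([p0[0],p0[1],5*yw])+np.array([[0,0,0],[.01,0,0],[0,.01,0],[0,0,1]]),xatol=1e-4)) for yw in (p0[2],p0[2]+.2,p0[2]-.2)),key=lambda r:r.fun)
    return best.x[0],best.x[1],best.x[2]/5,best.fun,[d[3].sum() for d in data]
def rect(cam,mask,z):
    c=np.argwhere(mask)[:,::-1];p=np.float32([ray(cam,q,z)[:2] for q in c])*1000
    return cv2.minAreaRect(p)
E
cat > m1.py <<'E'
from h import *
np.set_printoptions(precision=3,suppress=True)
ims={n:cv2.imread(f"pics/{n}0.png") for n in("top","scene")}
g0=[(0.50,-.218,0),(.55,-.33,0)]
for g in g0: 
    print("carrier",fitbox(ims,g,.1,.034,0,.044))
    for n in ims: print("  ",n,fitbox({n:ims[n]},g,.1,.034,0,.044))
def win(im,x,y,w,h,f):
    m=np.zeros(im.shape[:2],bool);m[y:y+h,x:x+w]=f(im[y:y+h,x:x+w].astype(int));return m
t=ims["top"];s=ims["scene"]
print("bar top",rect("top",win(t,265,222,95,20,lambda i:i.min(2)>150),.014))
print("mat top",rect("top",win(t,190,145,55,52,lambda i:i.min(2)>150),.003))
lm=win(t,180,195,26,35,lambda i:i.min(2)>200);print("lid top",rect("top",lm,.11),ray("top",np.argwhere(lm).mean(0)[::-1],.11))
for cam,im,w in(("top",t,(272,160,75,50)),):
    m=win(im,*w,lambda i:(i.min(2)>120)); 
    n,lab,st,ce=cv2.connectedComponentsWithStats(m.astype(np.uint8))
    for k in range(1,n):
        if st[k][4]>25: print("tray comp",st[k],ray(cam,ce[k],.012)[:2],ray(cam,ce[k],.077)[:2],rect(cam,lab==k,.012))
E
python3 m1.py
```

```text
Traceback (most recent call last):
  File "m1.py", line 6, in <module>
    print("carrier",fitbox(ims,g,.1,.034,0,.044))
                    ~~~~~~^^^^^^^^^^^^^^^^^^^^^^
  File "h.py", line 35, in fitbox
    best=min((minimize(cost,[p0[0],p0[1],5*yw],method="Nelder-Mead",options=dict(initial_simplex=np.array([p0[0],p0[1],5*yw])+np.array([[0,0,0],[.01,0,0],[0,.01,0],[0,0,1]]),xatol=1e-4)) for yw in (p0[2],p0[2]+.2,p0[2]-.2)),key=lambda r:r.fun)
  File "h.py", line 35, in <genexpr>
    best=min((minimize(cost,[p0[0],p0[1],5*yw],method="Nelder-Mead",options=dict(initial_simplex=np.array([p0[0],p0[1],5*yw])+np.array([[0,0,0],[.01,0,0],[0,.01,0],[0,0,1]]),xatol=1e-4)) for yw in (p0[2],p0[2]+.2,p0[2]-.2)),key=lambda r:r.fun)
              ~~~~~~~~^^^^^^^^^^^^^^^^^^^^^^^^^^^^^^^^^^^^^^^^^^^^^^^^^^^^^^^^^^^^^^^^^^^^^^^^^^^^^^^^^^^^^^^^^^^^^^^^^^^^^^^^^^^^^^^^^^^^^^^^^^^^^^^^^^^^^^^^^^^^^^^^^^^^^^^^^^^^^^^^^^^^
  File "h.py", line 31, in cost
    h=(boxhull(cam,p[0],p[1],p[2]/5,L,W,z0,z1).reshape(-1,2)-[x0,y0]+.5)*S-.5
       ~~~~~~~^^^^^^^^^^^^^^^^^^^^^^^^^^^^^^^^
  File "h.py", line 16, in boxhull
    u,v=sx*L,sy*W;pts.append(proj(cam,[x+u*np.cos(yaw)-v*np.sin(yaw),y+u*np.sin(yaw)+v*np.cos(yaw),z]))
                             ~~~~^^^^^^^^^^^^^^^^^^^^^^^^^^^^^^^^^^^^^^^^^^^^^^^^^^^^^^^^^^^^^^^^^^^^^
  File "h.py", line 9, in proj
    c=get_calibration(cam);v=R.from_quat(c["rotation"]).as_matrix().T@(np.array(p)-c["origin"])
ValueError: time passes only in moves, steps and waits
```

```bash
sed -i 's/^import numpy as np, cv2/import numpy as np, cv2, functools\n_gc=get_calibration\nget_calibration=functools.lru_cache(None)(_gc)/' h.py
python3 m1.py
```

```text
carrier (np.float64(0.5011580969673595), np.float64(-0.21770166295347068), np.float64(0.15062017399081457), np.float64(55.21875), [np.float32(426.0), np.float32(481.0)])
   top (np.float64(0.5013025082648803), np.float64(-0.21752211130161064), np.float64(0.14743876511448434), np.float64(26.015625), [np.float32(426.0)])
   scene (np.float64(0.5009062771998536), np.float64(-0.21778746507366326), np.float64(0.1514398329709732), np.float64(28.296875), [np.float32(481.0)])
carrier (np.float64(0.5522696232843042), np.float64(-0.3146331852949989), np.float64(0.01900570053244982), np.float64(54.453125), [np.float32(462.0), np.float32(595.0)])
   top (np.float64(0.5527935974000002), np.float64(-0.3149032843907298), np.float64(0.014985712288632592), np.float64(20.140625), [np.float32(462.0)])
   scene (np.float64(0.551459008651491), np.float64(-0.3144585666406321), np.float64(0.029000388094897522), np.float64(29.796875), [np.float32(595.0)])
bar top ((458.4389343261719, -26.836044311523438), (268.16351318359375, 23.370758056640625), 88.07474517822266)
mat top ((638.442138671875, 282.2848205566
[... 158 characters left out ...]
45284223556519) [0.511 0.308 0.11 ]
tray comp [ 272  160   67   47 2035] [0.607 0.01 ] [0.6   0.007] ((608.5200805664062, 5.6718902587890625), (127.99805450439453, 210.34559631347656), 6.727499961853027)
tray comp [341 168   6  17  89] [ 0.633 -0.121] [ 0.625 -0.116] ((632.9000244140625, -119.63320922851562), (50.60544204711914, 15.729129791259766), 0.6610989570617676)
tray comp [321 182  13   7  34] [ 0.602 -0.063] [ 0.595 -0.062] ((603.6442260742188, -68.20428466796875), (18.909631729125977, 37.64735412597656), 0.903378963470459)
tray comp [340 188   7  11  31] [ 0.575 -0.121] [ 0.57  -0.117] ((577.3642578125, -121.77554321289062), (17.456571578979492, 32.8010139465332), 76.72102355957031)
```

```bash
cat > m2.py <<'E'
from h import *
ims={n:cv2.imread(f"pics/{n}0.png").min(2).astype(np.float32) for n in("top","scene")}
def quad(cam,p,x0,x1,y0,y1,z):
    c,s=np.cos(p[2]),np.sin(p[2])
    return np.array([proj(cam,[p[0]+u*c-v*s,p[1]+u*s+v*c,z]) for u,v in((x0,y0),(x1,y0),(x1,y1),(x0,y1))])
def tot(cams):
    def cost(q):
        p=[q[0],q[1],q[2]/5];t=0
        for cam in cams:
            S=8;im=ims[cam];cx=np.array(proj(cam,[.61,0,.012])).astype(int)-45
            def mask(*a):
                h=(quad(cam,p,*a)-cx+.5)*S
                return cv2.resize(cv2.fillPoly(np.zeros((90*S,90*S),np.float32),[np.round(h).astype(np.int32)],1),(90,90),interpolation=cv2.INTER_AREA)
            I=im[cx[1]:cx[1]+90,cx[0]:cx[0]+90]
            for sg in(-1,1):
                t-=(mask(-.057,.057,sg*.033-.010,sg*.033+.010,.012)*I).sum()/20
            for y in(-.066,0,.066): t+=(mask(-.057,.057,y-.022,y+.022,.005)*I).sum()/44
            # post tops
        return t
    P=[]
    for a in(0.05,.12,.2):
        q=np.array([.61,0,a*5])
        P.append(minimize(cost,q,method="Nelder-Mead",options=dict(initial_simplex=q+np.array([[0,0,0],[.012,0,0],[0,.012,0],[0,0,.4]]),xatol=1e-4)))
    b=min(P,key=lambda r:r.fun);return b.x[0],b.x[1],b.x[2]/5,b.fun
for c in(["top"],["scene"],["top","scene"]): print(c,np.round(tot(c),4))
p=tot(["top","scene"])[:3]
out=[]
for n in ims:
    a=cv2.imread(f"pics/{n}0.png");cx=np.array(proj(n,[.61,0,.012])).astype(int)-[50,37]
    b=cv2.resize(a[cx[1]:cx[1]+75,cx[0]:cx[0]+100],(400,300),interpolation=cv2.INTER_CUBIC)
    for args in((-.063,.063,-.127,.127,0),(-.057,.057,.023,.043,.012),(-.057,.057,-.043,-.023,.012),(-.015,.015,.109,.127,.077),(-.015,.015,-.127,-.109,.077)):
        cv2.polylines(b,[np.int32(np.round((quad(n,p,*args)-cx+.5)*4))],True,(0,255,0),1)
    out.append(b)
cv2.imwrite("pics/tray_fit.png",np.hstack(out))
E
python3 m2.py
```

```text
['top'] [  0.6106   0.       0.1168 -33.9363]
['scene'] [ 6.05800e-01 -1.00000e-04  1.21500e-01  2.65668e+01]
['top', 'scene'] [ 6.05600e-01 -6.00000e-04  1.25600e-01  9.49349e+01]
```

View pics/tray_fit.png

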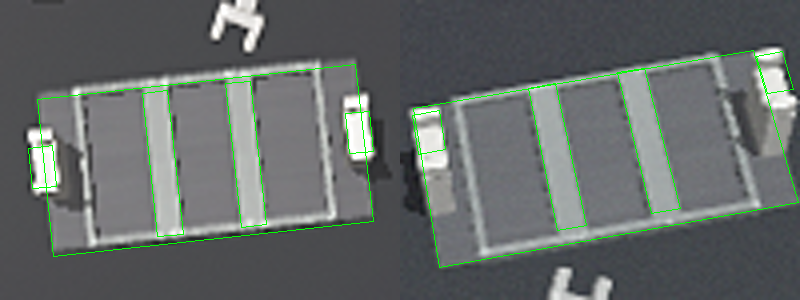

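The fit is good in y and yaw, but it shows the tray about 3–4 mm further in x. I take the tray as (0.609, 0, yaw 0.12). Next is a move helper, and the lid position.

```bash
cat >> h.py <<'E'
def go(p,psi,cur=None):
    """tool shift/turn to TCP p (m), tool down, jaw axis (tool z) at yaw psi (mod pi unless strict)"""
    o=get_obs();C=R.from_quat(o["tool_rot"]).as_matrix()
    y=np.array([0,0,-1.]);z=np.array([np.cos(psi),np.sin(psi),0]);T=np.c_[np.cross(y,z),y,z]
    d=C.T@(np.array(p)-o["position"])*1000;rv=R.from_matrix(C.T@T).as_rotvec(degrees=True)
    print("go",np.round(p,3),round(psi,3),"shift",np.round(d,1),"turn",np.round(rv,1),"rows>=",round(max(np.linalg.norm(d)/50,np.linalg.norm(rv)/8.59),1))
def st():
    o=get_obs();C=R.from_quat(o["tool_rot"]).as_matrix()
    print("t",round(o["time"],2),"q",np.round(o["q"],2),"p",np.round(o["position"],4),"jawyaw",round(np.arctan2(C[1,2],C[0,2]),3),"ydown",np.round(C[:,1],3),"F",np.round(o["ft_force"],1),"w",round(o["grip_width"]*1000,1))
E
python3 - <<'E'
from h import *
st()
print(ray("top",[195.5,212],.11), ray("scene",[447,169],.11))
L=[.512,.309]
go(L+[.16],-1.2);go(L+[.16],-1.57);go(L+[.16],.5)
E
```

```text
t 1.45 q [ 0.92  0.53  1.43  0.    1.18 -0.18] p [0.2823 0.5576 0.2225] jawyaw 1.102 ydown [-0. -0. -1.] F [ 0.4 -1.4  0.2] w 87.1
[0.51057471 0.30805969 0.11      ] [0.51065182 0.30800041 0.11      ]
go [0.512 0.309 0.16 ] -1.2 shift [ 317.2   62.5 -118. ] turn [  0.  131.9   0. ] rows>= 15.4
go [0.512 0.309 0.16 ] -1.57 shift [ 317.2   62.5 -118. ] turn [  0.  153.1   0. ] rows>= 17.8
go [0.512 0.309 0.16 ] 0.5 shift [ 317.2   62.5 -118. ] turn [ 0.  34.5  0. ] rows>= 6.9
```

>>> drive_tool(
  plan=[
    [317, 60, -118, 0, 170, 0, 87],
    [317, 60, -118, 0, 170, 0, 87],
    [317, 60, -118, 0, 170, 0, 87],
    [317, 60, -118, 0, 170, 0, 87],
    [317, 60, -118, 0, 170, 0, 87],
    [317, 60, -118, 0, 170, 0, 87],
    [317, 60, -118, 0, 170, 0, 87],
    [317, 60, -118, 0, 170, 0, 87],
    [317, 60, -118, 0, 170, 0, 87],
    [317, 60, -118, 0, 170, 0, 87],
  ],
  newtons=15,
)

```text
time: 2.45
position: [0.5123, 0.3083, 0.1623]
tool_rot: [-0.389, 0.591, -0.59, 0.389]
ft_force: [0.2, 0.4, -0.7]
grip_width: 0.0866
```

```bash
python3 - <<'E'
from h import *
st(); go([.511,.308,.14],-2.05)
E
```

```text
t 2.45 q [0.36 0.56 1.56 0.   1.02 0.76] p [0.5123 0.3083 0.1623] jawyaw -0.406 ydown [-0. -0. -1.] F [ 0.2  0.4 -0.7] w 86.6
go [0.511 0.308 0.14 ] -2.05 shift [ 0.8 22.3 -1.1] turn [ 0.  94.2  0. ] rows>= 11.0
```

>>> drive_tool(
  plan=[
    [0.8, 2, -1.1, 0, 102, 0, 87],
    [0.8, 2, -1.1, 0, 102, 0, 87],
    [0.8, 2, -1.1, 0, 102, 0, 87],
    [0.8, 2, -1.1, 0, 102, 0, 87],
    [0.8, 2, -1.1, 0, 102, 0, 87],
    [0.8, 2, -1.1, 0, 102, 0, 87],
    [0.8, 2, -1.1, 0, 102, 0, 87],
    [0.8, 2, -1.1, 0, 102, 0, 87],
    [0.8, 2, -1.1, 0, 102, 0, 87],
    [0.8, 2, -1.1, 0, 102, 0, 87],
  ],
)

```text
time: 3.45
position: [0.5106, 0.3088, 0.1606]
tool_rot: [0.117, 0.697, -0.697, -0.117]
ft_force: [-1.0, 0.2, 0.4]
grip_width: 0.0873
```

>>> drive_tool(
  plan=[
    [0, 30, 0, 0, 15, 0, 87],
    [0, 60, 0, 0, 15, 0, 87],
    [0, 84, 0, 0, 15, 0, 87],
    [0, 84, 0, 0, 15, 0, 87],
    [0, 84, 0, 0, 15, 0, 60],
  ],
)

```text
time: 3.95
position: [0.5107, 0.3088, 0.0766]
tool_rot: [-0.205, -0.677, 0.677, 0.205]
ft_force: [1.1, 0.7, 0.1]
grip_width: 0.0841
```

```bash
python3 - <<'E'
from h import *
st(); go([.511,.308,.076],-2.2)
E
```

```text
t 3.95 q [0.36 0.69 1.62 0.   0.84 2.52] p [0.5107 0.3088 0.0766] jawyaw -2.16 ydown [-0. -0. -1.] F [1.1 0.7 0.1] w 84.1
go [0.511 0.308 0.076] -2.2 shift [-0.7  0.6  0.5] turn [-0.   2.3  0. ] rows>= 0.3
```

>>> drive_tool(
  plan=[
    [0, 0, 0, 0, 0, 0, 50],
    [0, 0, 0, 0, 0, 0, 50],
    [0, 0, 0, 0, 0, 0, 50],
    [0, 0, 0, 0, 0, 0, 50],
    [0, 0, 0, 0, 0, 0, 50],
  ],
  newtons=20,
)

```text
time: 4.45
position: [0.5112, 0.309, 0.0776]
tool_rot: [0.206, 0.677, -0.676, -0.205]
ft_force: [0.1, -0.5, 3.8]
grip_width: 0.0595
```

>>> drive_tool(
  plan=[
    [0, 0, 0, 0, -8.5, 0, 50],
    [0, -0.2, 0, 0, -17, 0, 50],
    [0, -0.4, 0, 0, -25.5, 0, 50],
    [0, -0.6, 0, 0, -34, 0, 50],
    [0, -0.9, 0, 0, -42.5, 0, 50],
    [0, -1.1, 0, 0, -51, 0, 50],
    [0, -1.3, 0, 0, -59.5, 0, 50],
    [0, -1.5, 0, 0, -68, 0, 50],
    [0, -1.7, 0, 0, -76.5, 0, 50],
    [0, -2.0, 0, 0, -85, 0, 50],
  ],
)

```text
time: 5.45
position: [0.5122, 0.3098, 0.0797]
tool_rot: [-0.306, 0.637, -0.637, 0.309]
ft_force: [0.6, 1.7, 4.7]
grip_width: 0.0594
```

```bash
python3 - <<'E'
from h import *
st();print(get_obs()["moment"])
E
```

```text
t 5.45 q [0.36 0.68 1.62 0.   0.84 1.03] p [0.5122 0.3098 0.0797] jawyaw -0.671 ydown [ 0.004  0.003 -1.   ] F [0.6 1.7 4.7] w 59.4
[ 0.27372129 -0.05177407 -0.07518017]
```

>>> drive_tool(
  plan=[
    [0, -0.2, 0, 0, -8.5, 0, 50],
    [0, -0.4, 0, 0, -17, 0, 50],
    [0, -0.6, 0, 0, -25.5, 0, 50],
    [0, -0.8, 0, 0, -34, 0, 50],
    [0, -1.0, 0, 0, -42.5, 0, 50],
    [0, -1.3, 0, 0, -51, 0, 50],
    [0, -1.5, 0, 0, -59.5, 0, 50],
    [0, -1.7, 0, 0, -68, 0, 50],
    [0, -1.9, 0, 0, -76.5, 0, 50],
    [0, -2.1, 0, 0, -85, 0, 50],
  ],
)

```text
time: 6.45
position: [0.5112, 0.31, 0.0817]
tool_rot: [-0.656, 0.262, -0.262, 0.658]
ft_force: [0.0, 2.0, 4.2]
grip_width: 0.0597
```

>>> drive_tool(
  plan=[
    [0, -0.2, 0, 0, -8.5, 0, 50],
    [0, -0.4, 0, 0, -17, 0, 50],
    [0, -0.6, 0, 0, -25.5, 0, 50],
    [0, -0.8, 0, 0, -34, 0, 50],
    [0, -1.0, 0, 0, -42.5, 0, 50],
    [0, -1.3, 0, 0, -51, 0, 50],
    [0, -1.5, 0, 0, -59.5, 0, 50],
    [0, -1.7, 0, 0, -68, 0, 50],
    [0, -1.9, 0, 0, -76.5, 0, 50],
    [0, -2.1, 0, 0, -85, 0, 50],
  ],
)

```text
time: 7.45
position: [0.5113, 0.3096, 0.0839]
tool_rot: [-0.661, -0.252, 0.25, 0.662]
ft_force: [-0.3, 1.6, 6.0]
grip_width: 0.0594
```

```bash
python3 - <<'E'
from h import *
st();print(get_obs()["moment"])
E
```

```text
t 7.45 q [ 0.36  0.67  1.62  0.    0.85 -1.94] p [0.5113 0.3096 0.0839] jawyaw 2.296 ydown [ 0.002  0.002 -1.   ] F [-0.3  1.6  6. ] w 59.4
[ 0.41008901  0.16737765 -0.17595937]
```

>>> drive_tool(
  plan=[
    [0, -0.2, 0, 0, -8.5, 0, 50],
    [0, -0.4, 0, 0, -17, 0, 50],
    [0, -0.6, 0, 0, -25.5, 0, 50],
    [0, -0.8, 0, 0, -34, 0, 50],
    [0, -1.1, 0, 0, -45, 0, 50],
    [0, -1.1, 0, 0, -45, 0, 50],
    [0, -1.1, 0, 0, -45, 0, 87],
    [0, -1.1, 0, 0, -45, 0, 87],
    [0, -1.1, 0, 0, -45, 0, 87],
    [0, -1.1, 0, 0, -45, 0, 87],
  ],
)

```text
time: 8.45
position: [0.5101, 0.3086, 0.0835]
tool_rot: [-0.516, -0.483, 0.484, 0.516]
ft_force: [0.1, -0.8, -0.1]
grip_width: 0.0826
```

```bash
python3 - <<'E'
from h import *
st()
s=camera("scene");t=camera("top")
f=lambda im,x,y:cv2.resize(im[y:y+75,x:x+100],(400,300),interpolation=cv2.INTER_CUBIC)
cv2.imwrite("pics/lid1.png",np.hstack([f(s,395,130),f(t,150,175)]))
E
```

```text
t 8.45 q [ 0.36  0.67  1.62  0.    0.85 -2.72] p [0.5101 0.3086 0.0835] jawyaw 3.076 ydown [-0.001 -0.    -1.   ] F [ 0.1 -0.8 -0.1] w 82.6
```

View pics/lid1.png

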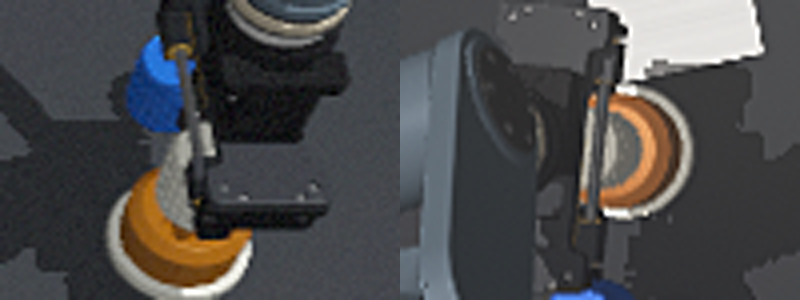

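>>> drive_tool(
  plan=[
    [0, 0, 0, 0, 8.5, 0, 87],
    [0, 0, 0, 0, 17, 0, 87],
    [0, 0, 0, 0, 25.5, 0, 87],
    [0, 0, 0, 0, 34, 0, 87],
    [0, 0, 0, 0, 42.5, 0, 87],
    [0, 0, 0, 0, 51, 0, 87],
    [0, 0, 0, 0, 59.5, 0, 87],
    [0, 0, 0, 0, 68, 0, 87],
    [0, 0, 0, 0, 76.5, 0, 87],
    [0, 0, 0, 0, 85, 0, 87],
  ],
)

```text
time: 9.55
position: [0.5104, 0.3087, 0.0837]
tool_rot: [0.707, 0.005, -0.006, -0.707]
ft_force: [0.4, -1.2, 0.4]
grip_width: 0.0869
```

>>> drive_tool(
  plan=[
    [0, 0, 0, 0, 8.5, 0, 87],
    [0, 0, 0, 0, 17, 0, 87],
    [0, 0, 0, 0, 25.5, 0, 87],
    [0, 0, 0, 0, 34, 0, 87],
    [0, 0, 0, 0, 42.5, 0, 87],
    [0, 0, 0, 0, 51, 0, 87],
    [0, 0, 0, 0, 59.5, 0, 87],
    [0, 0, 0, 0, 68, 0, 87],
    [0, 0, 0, 0, 76.5, 0, 87],
    [0, 0, 0, 0, 85, 0, 87],
  ],
)

```text
time: 10.55
position: [0.5104, 0.3087, 0.0837]
tool_rot: [0.525, -0.474, 0.474, -0.525]
ft_force: [0.3, -0.3, -0.6]
grip_width: 0.087
```

>>> drive_tool(
  plan=[
    [0, 0, 0, 0, 8.5, 0, 87],
    [0, 0, 0, 0, 17, 0, 87],
    [0, 0, 0, 0, 25.5, 0, 87],
    [0, 0, 0, 0, 34, 0, 87],
    [0, 0, 0, 0, 43, 0, 60],
    [0, 0, 0, 0, 43, 0, 50],
    [0, 0, 0, 0, 43, 0, 50],
    [0, 0, 0, 0, 43, 0, 50],
    [0, 0, 0, 0, 43, 0, 50],
    [0, 0, 0, 0, 43, 0, 50],
  ],
)

```text
time: 11.55
position: [0.5105, 0.3087, 0.0838]
tool_rot: [0.317, -0.632, 0.632, -0.317]
ft_force: [0.5, -1.2, -0.2]
grip_width: 0.0599
```

>>> drive_tool(
  plan=[
    [0, -0.2, 0, 0, -8.5, 0, 50],
    [0, -0.4, 0, 0, -17, 0, 50],
    [0, -0.6, 0, 0, -25.5, 0, 50],
    [0, -0.8, 0, 0, -34, 0, 50],
    [0, -1.0, 0, 0, -42.5, 0, 50],
    [0, -1.3, 0, 0, -51, 0, 50],
    [0, -1.5, 0, 0, -59.5, 0, 50],
    [0, -1.7, 0, 0, -68, 0, 50],
    [0, -1.9, 0, 0, -76.5, 0, 50],
    [0, -2.1, 0, 0, -85, 0, 50],
  ],
)

```text
time: 12.55
position: [0.5108, 0.3087, 0.086]
tool_rot: [-0.661, 0.25, -0.25, 0.662]
ft_force: [-0.0, -0.3, 0.1]
grip_width: 0.0593
```

```bash
python3 - <<'E'
from h import *
st()
E
```

```text
t 12.55 q [ 0.36  0.67  1.62 -0.    0.85 -0.49] p [0.5108 0.3087 0.086 ] jawyaw 0.849 ydown [ 0.001  0.    -1.   ] F [-0.  -0.3  0.1] w 59.3
```

Turned 385° so far. I continue with the second stroke, the turn back and the third stroke.

>>> drive_tool(
  plan=[
    [0, -0.2, 0, 0, -8.5, 0, 50],
    [0, -0.4, 0, 0, -17, 0, 50],
    [0, -0.6, 0, 0, -25.5, 0, 50],
    [0, -0.8, 0, 0, -34, 0, 50],
    [0, -1.0, 0, 0, -42.5, 0, 50],
    [0, -1.3, 0, 0, -51, 0, 50],
    [0, -1.5, 0, 0, -59.5, 0, 50],
    [0, -1.7, 0, 0, -68, 0, 50],
    [0, -1.9, 0, 0, -76.5, 0, 50],
    [0, -2.1, 0, 0, -85, 0, 50],
  ],
)

```text
time: 13.55
position: [0.5119, 0.3095, 0.0884]
tool_rot: [-0.656, -0.264, 0.261, 0.657]
ft_force: [2.2, 1.3, -0.3]
grip_width: 0.0593
```

>>> drive_tool(
  plan=[
    [0, -0.2, 0, 0, -8.5, 0, 50],
    [0, -0.4, 0, 0, -17, 0, 50],
    [0, -0.6, 0, 0, -25.5, 0, 50],
    [0, -0.8, 0, 0, -34, 0, 50],
    [0, -1.1, 0, 0, -43, 0, 50],
    [0, -1.1, 0, 0, -43, 0, 50],
    [0, -1.1, 0, 0, -43, 0, 87],
    [0, -1.1, 0, 0, -43, 0, 87],
    [0, -1.1, 0, 0, -43, 0, 87],
    [0, -1.1, 0, 0, -43, 0, 87],
  ],
)

```text
time: 14.55
position: [0.5102, 0.3085, 0.089]
tool_rot: [-0.516, -0.483, 0.484, 0.516]
ft_force: [-0.1, -0.3, 0.4]
grip_width: 0.082
```

>>> drive_tool(
  plan=[
    [0, 0, 0, 0, 8.5, 0, 87],
    [0, 0, 0, 0, 17, 0, 87],
    [0, 0, 0, 0, 25.5, 0, 87],
    [0, 0, 0, 0, 34, 0, 87],
    [0, 0, 0, 0, 42.5, 0, 87],
    [0, 0, 0, 0, 51, 0, 87],
    [0, 0, 0, 0, 59.5, 0, 87],
    [0, 0, 0, 0, 68, 0, 87],
    [0, 0, 0, 0, 76.5, 0, 87],
    [0, 0, 0, 0, 85, 0, 87],
  ],
)

```text
time: 15.55
position: [0.5103, 0.3086, 0.0891]
tool_rot: [0.707, 0.005, -0.005, -0.707]
ft_force: [0.4, 0.1, -0.6]
grip_width: 0.087
```

>>> drive_tool(
  plan=[
    [0, 0, 0, 0, 8.5, 0, 87],
    [0, 0, 0, 0, 17, 0, 87],
    [0, 0, 0, 0, 25.5, 0, 87],
    [0, 0, 0, 0, 34, 0, 87],
    [0, 0, 0, 0, 42.5, 0, 87],
    [0, 0, 0, 0, 51, 0, 87],
    [0, 0, 0, 0, 59.5, 0, 87],
    [0, 0, 0, 0, 68, 0, 87],
    [0, 0, 0, 0, 76.5, 0, 87],
    [0, 0, 0, 0, 85, 0, 87],
  ],
)

```text
time: 16.55
position: [0.5103, 0.3086, 0.0891]
tool_rot: [0.525, -0.474, 0.474, -0.525]
ft_force: [0.2, -0.4, 0.3]
grip_width: 0.0867
```

>>> drive_tool(
  plan=[
    [0, 0, 0, 0, 8.5, 0, 87],
    [0, 0, 0, 0, 17, 0, 87],
    [0, 0, 0, 0, 25.5, 0, 87],
    [0, 0, 0, 0, 34, 0, 87],
    [0, 0, 0, 0, 40, 0, 60],
    [0, 0, 0, 0, 40, 0, 50],
    [0, 0, 0, 0, 40, 0, 50],
    [0, 0, 0, 0, 40, 0, 50],
    [0, 0, 0, 0, 40, 0, 50],
    [0, 0, 0, 0, 40, 0, 50],
  ],
)

```text
time: 17.55
position: [0.5105, 0.3088, 0.0892]
tool_rot: [0.334, -0.624, 0.624, -0.334]
ft_force: [-0.7, 0.1, 1.0]
grip_width: 0.0609
```

```bash
python3 - <<'E'
from h import *
st()
E
```

```text
t 17.55 q [ 0.36  0.67  1.61 -0.    0.86  0.95] p [0.5105 0.3088 0.0892] jawyaw -0.588 ydown [-0. -0. -1.] F [-0.7  0.1  1. ] w 60.9
```

>>> drive_tool(
  plan=[
    [0, 0, 0, 0, 0, 0, 50],
    [0, 0, 0, 0, 0, 0, 50],
    [0, -0.2, 0, 0, -8.5, 0, 50],
    [0, -0.4, 0, 0, -17, 0, 50],
    [0, -0.6, 0, 0, -25.5, 0, 50],
    [0, -0.8, 0, 0, -34, 0, 50],
    [0, -1.0, 0, 0, -42.5, 0, 50],
    [0, -1.3, 0, 0, -51, 0, 50],
    [0, -1.5, 0, 0, -59.5, 0, 50],
    [0, -1.7, 0, 0, -68, 0, 50],
  ],
)

```text
time: 18.55
position: [0.511, 0.3088, 0.091]
tool_rot: [-0.626, 0.328, -0.329, 0.626]
ft_force: [-0.7, 0.0, -0.3]
grip_width: 0.0613
```

>>> drive_tool(
  plan=[
    [0, -0.2, 0, 0, -8.5, 0, 50],
    [0, -0.4, 0, 0, -17, 0, 50],
    [0, -0.6, 0, 0, -25.5, 0, 50],
    [0, -0.8, 0, 0, -34, 0, 50],
    [0, -1.0, 0, 0, -42.5, 0, 50],
    [0, -1.3, 0, 0, -51, 0, 50],
    [0, -1.5, 0, 0, -59.5, 0, 50],
    [0, -1.7, 0, 0, -68, 0, 50],
    [0, -1.9, 0, 0, -76.5, 0, 50],
    [0, -2.1, 0, 0, -85, 0, 50],
  ],
)

```text
time: 19.55
position: [0.5112, 0.3092, 0.093]
tool_rot: [-0.683, -0.181, 0.18, 0.684]
ft_force: [1.5, 1.3, -0.4]
grip_width: 0.0608
```

>>> drive_tool(
  plan=[
    [0, -0.2, 0, 0, -8.5, 0, 50],
    [0, -0.4, 0, 0, -17, 0, 50],
    [0, -0.6, 0, 0, -25.5, 0, 50],
    [0, -0.8, 0, 0, -34, 0, 50],
    [0, -1.0, 0, 0, -42.5, 0, 50],
    [0, -1.3, 0, 0, -51, 0, 50],
    [0, -1.4, 0, 0, -58, 0, 50],
    [0, -1.4, 0, 0, -58, 0, 50],
    [0, -2.5, 0, 0, -58, 0, 50],
    [0, -3.5, 0, 0, -58, 0, 50],
  ],
)

```text
time: 20.55
position: [0.5106, 0.309, 0.0963]
tool_rot: [-0.512, -0.488, 0.487, 0.512]
ft_force: [-0.3, 1.5, -1.5]
grip_width: 0.061
```

```bash
python3 - <<'E'
from h import *
st()
E
```

```text
t 20.55 q [ 0.36  0.66  1.61  0.    0.88 -2.74] p [0.5106 0.309  0.0963] jawyaw 3.092 ydown [ 0.     0.001 -1.   ] F [-0.3  1.5 -1.5] w 61.0
```

>>> drive_tool(
  plan=[
    [0, -1, 0, 0, 0, 0, 50],
    [0, -2, 0, 0, 0, 0, 50],
    [0, -3, 0, 0, 0, 0, 50],
    [0, -4, 0, 0, 0, 0, 50],
    [0, -4, 0, 0, 0, 0, 50],
  ],
)

```text
time: 21.05
position: [0.5104, 0.3097, 0.0982]
tool_rot: [-0.512, -0.488, 0.487, 0.513]
ft_force: [3.6, 6.0, -16.0]
grip_width: 0.061
```

>>> drive_tool(
  plan=[
    [0, 2, 0, 0, 0, 0, 50],
    [0, 4, 0, 0, 0, 0, 50],
    [0, 4.5, 0, 0, 0, 0, 50],
    [0, 4.5, 0, 0, 0, 0, 87],
    [0, 4.5, 0, 0, 0, 0, 87],
    [0, 4.5, 0, 0, 0, 0, 87],
    [0, 4.5, 0, 0, 8.5, 0, 87],
    [0, 4.5, 0, 0, 17, 0, 87],
    [0, 4.5, 0, 0, 25.5, 0, 87],
    [0, 4.5, 0, 0, 34, 0, 87],
  ],
)

```text
time: 22.05
position: [0.5104, 0.3085, 0.0962]
tool_rot: [0.633, 0.315, -0.315, -0.633]
ft_force: [-0.0, 0.6, -0.2]
grip_width: 0.0866
```

>>> drive_tool(
  plan=[
    [0, 0, 0, 0, 8.5, 0, 87],
    [0, 0, 0, 0, 17, 0, 87],
    [0, 0, 0, 0, 25.5, 0, 87],
    [0, 0, 0, 0, 34, 0, 87],
    [0, 0, 0, 0, 42.5, 0, 87],
    [0, 0, 0, 0, 51, 0, 87],
    [0, 0, 0, 0, 59.5, 0, 87],
    [0, 0, 0, 0, 68, 0, 87],
    [0, 0, 0, 0, 76.5, 0, 87],
    [0, 0, 0, 0, 85, 0, 87],
  ],
)

```text
time: 23.05
position: [0.5104, 0.3085, 0.0962]
tool_rot: [0.68, -0.195, 0.195, -0.679]
ft_force: [0.1, -0.1, -0.5]
grip_width: 0.0869
```

>>> drive_tool(
  plan=[
    [0, 0, 0, 0, 0, 0, 50],
    [0, 0, 0, 0, 0, 0, 50],
    [0, 0, 0, 0, 0, 0, 50],
    [0, 0, 0, 0, 0, 0, 50],
    [0, 0, 0, 0, 0, 0, 50],
    [0, 0, 0, 0, 0, 0, 50],
    [0, -0.2, 0, 0, -8.5, 0, 50],
    [0, -0.4, 0, 0, -17, 0, 50],
    [0, -0.7, 0, 0, -25.5, 0, 50],
    [0, -0.9, 0, 0, -35, 0, 50],
  ],
)

```text
time: 24.05
position: [0.5103, 0.3083, 0.097]
tool_rot: [0.707, 0.016, -0.017, -0.707]
ft_force: [-0.9, -2.2, 3.2]
grip_width: 0.0596
```

>>> drive_tool(
  plan=[
    [0, -1, 0, 0, 0, 0, 50],
    [0, -2, 0, 0, 0, 0, 50],
    [0, -3, 0, 0, 0, 0, 50],
    [0, -4, 0, 0, 0, 0, 50],
    [0, -4, 0, 0, 0, 0, 50],
  ],
)

```text
time: 24.55
position: [0.5106, 0.3089, 0.1009]
tool_rot: [-0.707, -0.014, 0.014, 0.707]
ft_force: [-0.3, 0.6, -0.3]
grip_width: 0.06
```

>>> drive_tool(
  plan=[
    [0, -1, 0, 0, 0, 0, 50],
    [0, -2, 0, 0, 0, 0, 50],
    [0, -3, 0, 0, 0, 0, 50],
    [0, -4, 0, 0, 0, 0, 50],
    [0, -4, 0, 0, 0, 0, 50],
  ],
)

```text
time: 25.05
position: [0.5106, 0.3088, 0.105]
tool_rot: [-0.707, -0.015, 0.014, 0.707]
ft_force: [0.6, 0.3, -0.5]
grip_width: 0.0599
```

>>> drive_tool(
  plan=[
    [0, -10, 0, 0, 0, 0, 50],
    [0, -20, 0, 0, 0, 0, 50],
    [0, -30, 0, 0, 0, 0, 50],
    [0, -40, 0, 0, 0, 0, 50],
    [0, -45, 0, 0, 0, 0, 50],
    [0, -45, 0, 0, 0, 0, 50],
  ],
  newtons=25,
)

```text
time: 25.65
position: [0.5112, 0.309, 0.1512]
tool_rot: [-0.707, -0.015, 0.014, 0.707]
ft_force: [0.7, 0.1, -1.0]
grip_width: 0.0596
```

```bash
python3 - <<'E'
from h import *
st()
t=camera("top")
m=np.zeros(t.shape[:2],np.uint8);m[140:192,190:248]=(t.min(2)>140)[140:192,190:248]
n,lab,S,ce=cv2.connectedComponentsWithStats(m);k=1+np.argmax(S[1:,4]);print(S[k],rect("top",lab==k,.003))
go([.642,.285,.15],1.53)
s=camera("scene")
f=lambda im,x,y:cv2.resize(im[y:y+75,x:x+100],(400,300),interpolation=cv2.INTER_CUBIC)
cv2.imwrite("pics/lid2.png",np.hstack([f(s,385,145),f(t,170,140)]))
E
```

```text
t 25.65 q [ 0.36  0.58  1.57  0.    0.99 -1.25] p [0.5112 0.309  0.1512] jawyaw 1.612 ydown [ 0.002  0.001 -1.   ] F [ 0.7  0.1 -1. ] w 59.6
[ 193  148   48   44 1608] ((640.7556762695312, 283.0229797363281), (131.0366973876953, 128.9073028564453), 12.92048454284668)
go [0.642 0.285 0.15 ] 1.53 shift [130.2   0.6 -29.2] turn [-0.   4.7  0.1] rows>= 2.7
```

View pics/lid2.png

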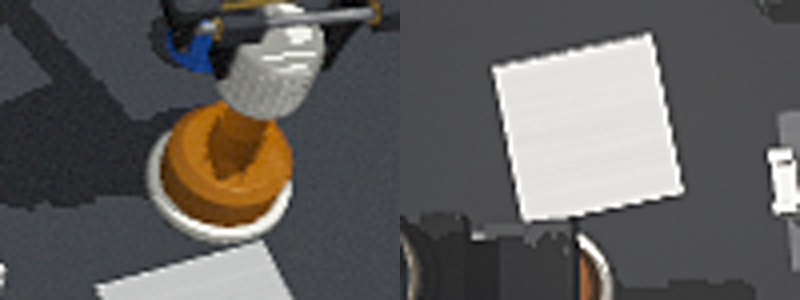

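The picture shows the lid free of the neck and upright in the jaws. The mat centre measures (0.641, 0.283), and its size comes out at 131×129 mm as it should.

>>> drive_tool(
  plan=[
    [30, 0, -6, 0, 0, 0, 50],
    [70, 0, -15, 0, 0, 0, 50],
    [110, 0, -23, 0, 0, 0, 50],
    [129, 0, -27, 0, 0, 0, 50],
    [129, 40, -27, 0, 0, 0, 50],
    [129, 80, -27, 0, 0, 0, 50],
    [129, 110, -27, 0, 0, 0, 50],
    [129, 120, -27, 0, 0, 0, 50],
    [129, 120, -27, 0, 0, 0, 50],
  ],
)

```text
time: 26.65
position: [0.6391, 0.2869, 0.0283]
tool_rot: [0.707, 0.013, -0.016, -0.707]
ft_force: [0.7, -0.3, -0.6]
grip_width: 0.0596
```

>>> drive_tool(
  plan=[
    [0, 1, 0, 0, 0, 0, 50],
    [0, 2, 0, 0, 0, 0, 50],
    [0, 3, 0, 0, 0, 0, 50],
    [0, 4, 0, 0, 0, 0, 50],
    [0, 4, 0, 0, 0, 0, 50],
  ],
)

```text
time: 27.15
position: [0.6409, 0.2871, 0.0264]
tool_rot: [-0.707, -0.015, 0.014, 0.707]
ft_force: [0.4, 0.5, 0.7]
grip_width: 0.0594
```

>>> drive_tool(
  plan=[
    [0, 1, 0, 0, 0, 0, 50],
    [0, 2, 0, 0, 0, 0, 50],
    [0, 3, 0, 0, 0, 0, 50],
    [0, 3, 0, 0, 0, 0, 50],
  ],
)

```text
time: 27.55
position: [0.6412, 0.2872, 0.0262]
tool_rot: [0.707, 0.015, -0.014, -0.707]
ft_force: [-3.8, -0.4, 13.2]
grip_width: 0.0593
```

Contact. Back off 2.5 mm, release and rise.

>>> drive_tool(
  plan=[
    [0, -2.5, 0, 0, 0, 0, 50],
    [0, -2.5, 0, 0, 0, 0, 87],
    [0, -2.5, 0, 0, 0, 0, 87],
    [0, -2.5, 0, 0, 0, 0, 87],
    [0, -2.5, 0, 0, 0, 0, 87],
    [0, -2.5, 0, 0, 0, 0, 87],
    [0, -30, 0, 0, 0, 0, 87],
    [0, -70, 0, 0, 0, 0, 87],
    [0, -110, 0, 0, 0, 0, 87],
    [0, -150, 0, 0, 0, 0, 87],
  ],
)

```text
time: 28.55
position: [0.6402, 0.287, 0.174]
tool_rot: [0.707, 0.014, -0.015, -0.707]
ft_force: [0.2, -0.5, 0.7]
grip_width: 0.0874
```

```bash
python3 - <<'E'
from h import *
st()
# carriers: jaw across width -> jaw yaw = carrier yaw + pi/2
for c in((.501,-.2177,.149),(.552,-.3147,.019)):
    go([c[0],c[1],.13],c[2]+np.pi/2);go([c[0],c[1],.13],c[2]-np.pi/2)
E
```

```text
t 28.55 q [ 0.26  0.68  1.27  0.    1.19 -1.35] p [0.6402 0.287  0.174 ] jawyaw 1.612 ydown [-0.001 -0.    -1.   ] F [ 0.2 -0.5  0.7] w 87.4
go [ 0.501 -0.218  0.13 ] 1.72 shift [-159.7   44.1 -498.6] turn [ 0.  -6.2 -0. ] rows>= 10.5
go [ 0.501 -0.218  0.13 ] -1.422 shift [-159.7   44.1 -498.6] turn [1.000e-01 1.738e+02 0.000e+00] rows>= 20.2
go [ 0.552 -0.315  0.13 ] 1.59 shift [-112.7   44.1 -597.6] turn [ 0.   1.3 -0. ] rows>= 12.2
go [ 0.552 -0.315  0.13 ] -1.552 shift [-112.7   44.1 -597.6] turn [-1.000e-01 -1.787e+02 -0.000e+00] rows>= 20.8
```

>>> drive_tool(
  plan=[
    [-160, 0, -498, 0, -6, 0, 70],
    [-160, 0, -498, 0, -6, 0, 70],
    [-160, 0, -498, 0, -6, 0, 70],
    [-160, 0, -498, 0, -6, 0, 70],
    [-160, 0, -498, 0, -6, 0, 70],
    [-160, 0, -498, 0, -6, 0, 70],
    [-160, 0, -498, 0, -6, 0, 70],
    [-160, 0, -498, 0, -6, 0, 70],
    [-160, 0, -498, 0, -6, 0, 70],
    [-160, 0, -498, 0, -6, 0, 70],
  ],
)

```text
time: 29.55
position: [0.5065, -0.1967, 0.173]
tool_rot: [0.705, 0.052, -0.051, -0.705]
ft_force: [0.9, -0.5, -0.1]
grip_width: 0.0699
```

```bash
python3 - <<'E'
from h import *
st()
t=camera("top");s=camera("scene")
cv2.imwrite("pics/top2.png",t);cv2.imwrite("pics/scene2.png",s)
for g in[(.501,-.218,.149),(.552,-.315,.02)]:
  for n,i in(("top",t),("scene",s)):
    try: print(n,np.round(fitbox({n:i},g,.1,.034,0,.044)[:4],4))
    except Exception as e: print(n,e)
go([.501,-.2177,.13],1.72)
f=lambda im,x,y:cv2.resize(im[y:y+112,x:x+150],(400,300),interpolation=cv2.INTER_CUBIC)
cv2.imwrite("pics/c2.png",np.hstack([f(s,185,130),f(t,300,150)]))
E
```

```text
t 29.55 q [-0.58  0.48  1.69  0.    0.97 -2.29] p [ 0.5065 -0.1967  0.173 ] jawyaw 1.716 ydown [ 0.001 -0.    -1.   ] F [ 0.9 -0.5 -0.1] w 69.9
top [ 5.3780000e-01 -2.8000000e-01 -2.8549000e+00  1.4484375e+03]
scene [ 0.5016 -0.2181  0.1634 29.9375]
top [ 5.2180000e-01 -3.0980000e-01  3.8130000e-01  1.5659688e+03]
scene [ 0.5523 -0.3148  0.0502 28.0625]
go [ 0.501 -0.218  0.13 ] 1.72 shift [ -7.9  43.2 -15.3] turn [ 0.2 -0.6  0.1] rows>= 0.9
```

View pics/c2.png

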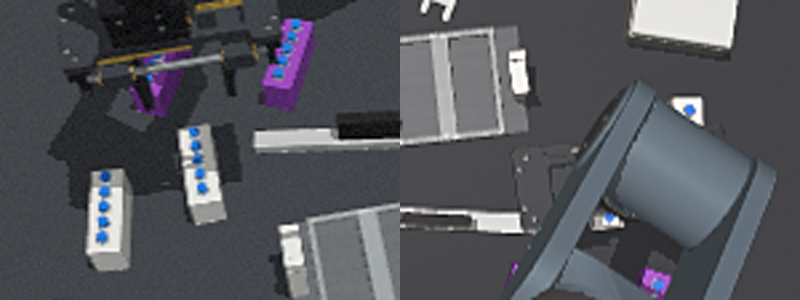

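>>> drive_tool(
  plan=[
    [-5, 20, -19, 0, -0.5, 0, 60],
    [-5, 50, -19, 0, -0.5, 0, 60],
    [-5, 80, -19, 0, -0.5, 0, 60],
    [-5, 80, -19, 0, -0.5, 0, 60],
    [-5, 80, -19, 0, -0.5, 0, 60],
  ],
)

```text
time: 30.15
position: [0.505, -0.2136, 0.0928]
tool_rot: [-0.705, -0.054, 0.055, 0.705]
ft_force: [1.2, -0.4, 0.5]
grip_width: 0.0599
```

```bash
python3 - <<'E'
from h import *
st()
go([.501,-.2177,.014],1.72)
E
```

```text
t 30.15 q [-0.6   0.61  1.74  0.    0.79 -2.33] p [ 0.505  -0.2136  0.0928] jawyaw 1.726 ydown [-0.001  0.001 -1.   ] F [ 1.2 -0.4  0.5] w 59.9
go [ 0.501 -0.218  0.014] 1.72 shift [-4.5 78.8 -3.5] turn [-0.1  0.3 -0. ] rows>= 1.6
```

>>> drive_tool(
  plan=[
    [-4.5, 20, -3.5, 0, 0, 0, 60],
    [-4.5, 50, -3.5, 0, 0, 0, 60],
    [-4.5, 75, -3.5, 0, 0, 0, 60],
    [-4.5, 79, -3.5, 0, 0, 0, 60],
    [-4.5, 79, -3.5, 0, 0, 0, 50],
    [-4.5, 79, -3.5, 0, 0, 0, 25],
    [-4.5, 79, -3.5, 0, 0, 0, 25],
    [-4.5, 79, -3.5, 0, 0, 0, 25],
    [-4.5, 79, -3.5, 0, 0, 0, 25],
    [-4.5, 79, -3.5, 0, 0, 0, 25],
  ],
  newtons=35,
)

```text
time: 31.15
position: [0.5014, -0.2183, 0.015]
tool_rot: [0.705, 0.055, -0.054, -0.705]
ft_force: [0.2, 2.2, 7.0]
grip_width: 0.0332
```

>>> drive_tool(
  plan=[
    [0, -5, 0, 0, 0, 0, 25],
    [0, -20, 0, 0, 0, 0, 25],
    [0, -45, 0, 0, 0, 0, 25],
    [0, -75, 0, 0, 0, 0, 25],
    [0, -95, 0, 0, 0, 0, 25],
    [0, -95, 0, 0, 0, 0, 25],
  ],
)

```text
time: 31.75
position: [0.5026, -0.2197, 0.1113]
tool_rot: [0.706, 0.056, -0.053, -0.704]
ft_force: [0.5, -0.3, -3.9]
grip_width: 0.0341
```

```bash
python3 - <<'E'
from h import *
st()
T=np.array([.609,0]);a=.12;ey=np.array([-np.sin(a),np.cos(a)])
for k in(-1,0,1):
    b=T+k*.066*ey;print(k);go([*b,.11],a+np.pi/2)
E
```

```text
t 31.75 q [-0.62  0.58  1.73 -0.    0.82 -2.34] p [ 0.5026 -0.2197  0.1113] jawyaw 1.725 ydown [ 0.005 -0.004 -1.   ] F [ 0.5 -0.3 -3.9] w 34.1
-1
go [ 0.617 -0.066  0.11 ] 1.691 shift [136.7   1.3 134.7] turn [0.2 2.  0.2] rows>= 3.8
0
go [0.609 0.    0.11 ] 1.691 shift [139.    1.  200.7] turn [0.2 2.  0.2] rows>= 4.9
1
go [0.601 0.066 0.11 ] 1.691 shift [141.3   0.7 266.6] turn [0.2 2.  0.2] rows>= 6.0
```

>>> drive_tool(
  plan=[
    [40, 0, 40, 0, 2, 0, 25],
    [75, 0, 80, 0, 2, 0, 25],
    [100, 0, 120, 0, 2, 0, 25],
    [125, 0, 165, 0, 2, 0, 25],
    [141, 0, 210, 0, 2, 0, 25],
    [141, 0, 250, 0, 2, 0, 25],
    [141, 0, 266, 0, 2, 0, 25],
    [141, 0, 266, 0, 2, 0, 25],
    [141, 0, 266, 0, 2, 0, 25],
  ],
)

```text
time: 32.65
position: [0.5988, 0.0656, 0.1077]
tool_rot: [0.706, 0.042, -0.043, -0.706]
ft_force: [-0.1, -0.6, -2.8]
grip_width: 0.034
```

```bash
python3 - <<'E'
from h import *
st()
a=.12;ey=np.array([-np.sin(a),np.cos(a)]);b=np.array([.609,0])+.066*ey
go([*b,.025],a+np.pi/2)
E
```

```text
t 32.65 q [-0.08  0.65  1.59 -0.    0.91 -1.77] p [0.5988 0.0656 0.1077] jawyaw 1.691 ydown [-0.002 -0.001 -1.   ] F [-0.1 -0.6 -2.8] w 34.0
go [0.601 0.066 0.025] 1.691 shift [ 2.4 82.7 -0.3] turn [ 0.   0.  -0.1] rows>= 1.7
```

>>> drive_tool(
  plan=[
    [2.4, 0, 0, 0, 0, 0, 25],
    [2.4, 30, 0, 0, 0, 0, 25],
    [2.4, 60, 0, 0, 0, 0, 25],
    [2.4, 78, 0, 0, 0, 0, 25],
    [2.4, 82, 0, 0, 0, 0, 25],
    [2.4, 84, 0, 0, 0, 0, 25],
    [2.4, 84, 0, 0, 0, 0, 25],
  ],
)

```text
time: 33.35
position: [0.6029, 0.0654, 0.0255]
tool_rot: [0.706, 0.042, -0.041, -0.706]
ft_force: [0.6, 0.3, -2.6]
grip_width: 0.0339
```

>>> drive_tool(
  plan=[
    [0, 1.5, 0, 0, 0, 0, 25],
    [0, 3, 0, 0, 0, 0, 25],
    [0, 4, 0, 0, 0, 0, 25],
    [0, 4, 0, 0, 0, 0, 25],
  ],
)

```text
time: 33.75
position: [0.6019, 0.0664, 0.0211]
tool_rot: [0.706, 0.042, -0.042, -0.706]
ft_force: [0.1, 0.4, -3.5]
grip_width: 0.0339
```

>>> drive_tool(
  plan=[
    [0, 1, 0, 0, 0, 0, 25],
    [0, 2, 0, 0, 0, 0, 25],
    [0, 2, 0, 0, 0, 0, 25],
  ],
)

```text
time: 34.05
position: [0.6021, 0.0664, 0.02]
tool_rot: [0.706, 0.042, -0.042, -0.706]
ft_force: [-2.3, 0.8, 5.2]
grip_width: 0.0337
```

>>> drive_tool(
  plan=[
    [0, -0.5, 0, 0, 0, 0, 46],
    [0, -0.5, 0, 0, 0, 0, 46],
    [0, -0.5, 0, 0, 0, 0, 46],
    [0, -0.5, 0, 0, 0, 0, 46],
    [0, -10, 0, 0, 0, 0, 46],
    [0, -40, 0, 0, 0, 0, 46],
    [0, -80, 0, 0, 0, 0, 46],
    [0, -130, 0, 0, 0, 0, 46],
    [0, -130, 0, 0, 0, 0, 46],
  ],
)

```text
time: 34.95
position: [0.6071, 0.0661, 0.1565]
tool_rot: [0.707, 0.048, -0.037, -0.705]
ft_force: [0.7, 0.7, -0.1]
grip_width: 0.046
```

```bash
python3 - <<'E'
from h import *
st();go([.552,-.3147,.15],.02+np.pi/2)
E
```

```text
t 34.95 q [-0.07  0.58  1.54 -0.    1.   -1.76] p [0.6071 0.0661 0.1565] jawyaw 1.691 ydown [ 0.015 -0.001 -1.   ] F [ 0.7  0.7 -0.1] w 46.0
go [ 0.552 -0.315  0.15 ] 1.591 shift [-100.3    6.1 -371.5] turn [0.1 5.7 0.9] rows>= 7.7
```

>>> drive_tool(
  plan=[
    [-103, 0, -371, 0, 5.7, 0, 60],
    [-103, 0, -371, 0, 5.7, 0, 60],
    [-103, 0, -371, 0, 5.7, 0, 60],
    [-103, 0, -371, 0, 5.7, 0, 60],
    [-103, 0, -371, 0, 5.7, 0, 60],
    [-103, 0, -371, 0, 5.7, 0, 60],
    [-103, 0, -371, 0, 5.7, 0, 60],
    [-103, 0, -371, 0, 5.7, 0, 60],
    [-103, 0, -371, 0, 5.7, 0, 60],
    [-103, 0, -371, 0, 5.7, 0, 60],
  ],
)

```text
time: 35.95
position: [0.5432, -0.3148, 0.1485]
tool_rot: [-0.707, -0.006, 0.006, 0.707]
ft_force: [0.3, -0.4, 0.2]
grip_width: 0.0596
```

```bash
python3 - <<'E'
from h import *
st();go([.552,-.3147,.014],.03+np.pi/2)
t=camera("top");s=camera("scene")
cv2.imwrite("pics/top3.png",t);cv2.imwrite("pics/scene3.png",s)
print("c2 scene",np.round(fitbox({"scene":s},(.552,-.315,.02),.1,.034,0,.044)[:4],4))
f=lambda im,x,y:cv2.resize(im[y:y+75,x:x+100],(400,300),interpolation=cv2.INTER_CUBIC)
cv2.imwrite("pics/c3.png",np.vstack([np.hstack([f(s,205,160),f(t,258,150)]),np.hstack([f(s,290,180),f(t,180,140)])]))
E
```

```text
t 35.95 q [-0.7   0.62  1.49  0.    1.03 -2.29] p [ 0.5432 -0.3148  0.1485] jawyaw 1.589 ydown [-0.001  0.001 -1.   ] F [ 0.3 -0.4  0.2] w 59.6
go [ 0.552 -0.315  0.014] 1.601 shift [  8.9 134.5  -0.3] turn [-0.1 -0.7 -0. ] rows>= 2.7
c2 scene [ 0.5519 -0.3148  0.0565 24.0625]
```

View pics/c3.png

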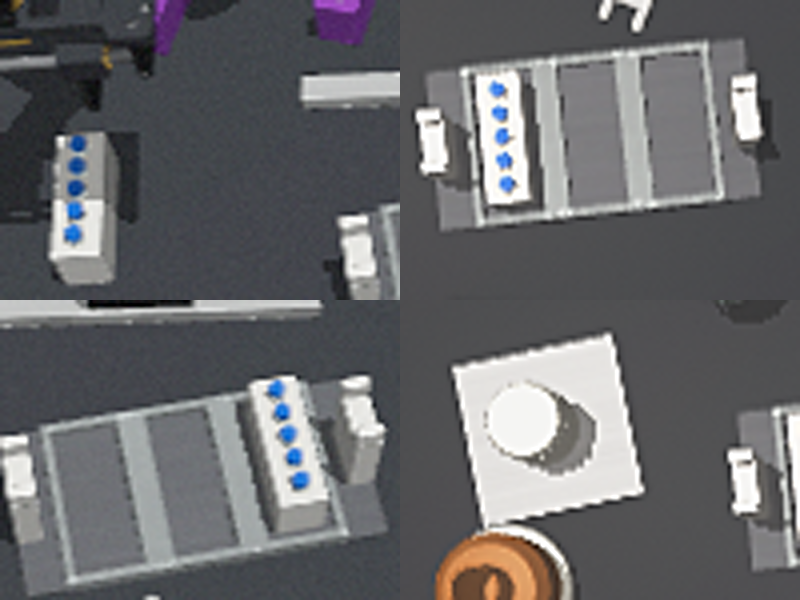

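>>> drive_tool(
  plan=[
    [9, 20, 0, 0, -0.5, 0, 60],
    [9, 60, 0, 0, -0.5, 0, 60],
    [9, 100, 0, 0, -0.5, 0, 60],
    [9, 130, 0, 0, -0.5, 0, 60],
    [9, 134, 0, 0, -0.5, 0, 60],
    [9, 134, 0, 0, -0.5, 0, 40],
    [9, 134, 0, 0, -0.5, 0, 25],
    [9, 134, 0, 0, -0.5, 0, 25],
    [9, 134, 0, 0, -0.5, 0, 25],
    [9, 134, 0, 0, -0.5, 0, 25],
  ],
)

```text
time: 37.05
position: [0.5537, -0.3147, 0.0166]
tool_rot: [0.708, 0.011, -0.009, -0.707]
ft_force: [0.6, 0.8, 5.4]
grip_width: 0.0334
```

>>> drive_tool(
  plan=[
    [0, 0, 0, 0, 0, 0, 25],
    [0, -5, 0, 0, 0, 0, 25],
    [0, -20, 0, 0, 0, 0, 25],
    [0, -45, 0, 0, 0, 0, 25],
    [0, -75, 0, 0, 0, 0, 25],
    [0, -95, 0, 0, 0, 0, 25],
    [0, -95, 0, 0, 0, 0, 25],
  ],
)

```text
time: 37.75
position: [0.5547, -0.3158, 0.1138]
tool_rot: [0.709, 0.012, -0.008, -0.705]
ft_force: [0.7, 0.1, -2.0]
grip_width: 0.0339
```

```bash
cat > m3.py <<'E'
from h import *
t=cv2.imread("pics/top3.png");s=cv2.imread("pics/scene3.png")
for n,i in(("top",t),("scene",s)):
    # tray lit parts: compare measured pixels with projections of tray features
    print(n,"carrier in tray",np.round(fitbox({n:i},(.601,.066,.12),.1,.034,.005,.049,thr=185)[:4],4))
lm=np.zeros(t.shape[:2],np.uint8);g=t.min(2)
# tray corners (crop pixel -> image) from c3 top crop: BL(440,229) BR(760,195) TL(427,73) TR(744,40)
for c in[(440-400,229),(760-400,195),(427-400,73),(744-400,40)]:
    print(ray("top",[258+c[0]/4-.4,150+c[1]/4-.4],0.0)[:2])
print(ray("top",[180+(522-400)/4,140+(421-300)/4],.058))
E
python3 m3.py; python3 - <<'E'
from h import *
st()
a=.12;ey=np.array([-np.sin(a),np.cos(a)])
go([*(np.array([.609,0])-.066*ey),.11],a+np.pi/2)
E
```

```text
top carrier in tray [ 0.6035  0.0673  0.1263 62.6719]
scene carrier in tray [5.898000e-01 6.960000e-02 3.350000e-02 1.691094e+02]
[0.53250381 0.11834107]
[ 0.56344109 -0.13423848]
[0.65648995 0.13171436]
[ 0.68688061 -0.12010926]
[0.63827046 0.2851792  0.058     ]
t 37.75 q [-0.69  0.67  1.5  -0.    0.97 -2.29] p [ 0.5547 -0.3158  0.1138] jawyaw 1.6 ydown [ 0.006 -0.005 -1.   ] F [ 0.7  0.1 -2. ] w 33.9
go [ 0.617 -0.066  0.11 ] 1.691 shift [ 69.3   2.9 248.4] turn [ 0.3 -5.2  0.3] rows>= 5.2
```

>>> drive_tool(
  plan=[
    [15, 0, 45, 0, -5, 0, 25],
    [30, 0, 90, 0, -5, 0, 25],
    [45, 0, 135, 0, -5, 0, 25],
    [60, 0, 180, 0, -5, 0, 25],
    [69, 0, 225, 0, -5, 0, 25],
    [69, 0, 248, 0, -5, 0, 25],
    [69, 0, 248, 0, -5, 0, 25],
    [69, 0, 248, 0, -5, 0, 25],
  ],
)

```text
time: 38.55
position: [0.6139, -0.0637, 0.1089]
tool_rot: [-0.706, -0.041, 0.042, 0.706]
ft_force: [0.2, 0.1, -2.6]
grip_width: 0.0336
```

```bash
python3 - <<'E'
from h import *
st();go([.6178,-.0665,.025],.122+np.pi/2)
E
```

```text
t 38.55 q [-0.28  0.66  1.55 -0.    0.94 -1.97] p [ 0.6139 -0.0637  0.1089] jawyaw 1.689 ydown [-0.002 -0.    -1.   ] F [ 0.2  0.1 -2.6] w 33.6
go [ 0.618 -0.066  0.025] 1.693 shift [ 3.7 83.9 -3.3] turn [-0.  -0.2 -0.1] rows>= 1.7
```

>>> drive_tool(
  plan=[
    [3, 0, -2.5, 0, 0, 0, 25],
    [3, 30, -2.5, 0, 0, 0, 25],
    [3, 60, -2.5, 0, 0, 0, 25],
    [3, 70, -2.5, 0, 0, 0, 25],
    [3, 70, -2.5, 0, 0, 0, 25],
    [3, 70, -2.5, 0, 0, 0, 25],
  ],
)

```text
time: 39.15
position: [0.6188, -0.0675, 0.0405]
tool_rot: [0.706, 0.041, -0.04, -0.706]
ft_force: [-0.6, 0.1, -2.0]
grip_width: 0.0333
```

```bash
python3 - <<'E'
from h import *
st();go([.6178,-.0665,.024],.122+np.pi/2)
E
```

```text
t 39.15 q [-0.29  0.76  1.57 -0.    0.81 -1.97] p [ 0.6188 -0.0675  0.0405] jawyaw 1.686 ydown [ 0.001 -0.    -1.   ] F [-0.6  0.1 -2. ] w 33.3
go [ 0.618 -0.066  0.024] 1.693 shift [-0.9 16.5  1.1] turn [ 0.  -0.4  0.1] rows>= 0.3
```

>>> drive_tool(
  plan=[
    [-0.9, 8, 1, 0, 0, 0, 25],
    [-0.9, 15, 1, 0, 0, 0, 25],
    [-0.9, 17, 1, 0, 0, 0, 25],
    [-0.9, 18, 1, 0, 0, 0, 25],
    [-0.9, 19, 1, 0, 0, 0, 25],
    [-0.9, 19, 1, 0, 0, 0, 25],
  ],
)

```text
time: 39.75
position: [0.6168, -0.0654, 0.0216]
tool_rot: [-0.706, -0.041, 0.041, 0.706]
ft_force: [-1.7, -0.1, 3.0]
grip_width: 0.0339
```

>>> drive_tool(
  plan=[
    [0, 1, 0, 0, 0, 0, 25],
    [0, 1, 0, 0, 0, 0, 25],
  ],
)

```text
time: 39.95
position: [0.6168, -0.0653, 0.0215]
tool_rot: [0.706, 0.041, -0.041, -0.706]
ft_force: [-3.6, 0.7, 8.5]
grip_width: 0.0336
```

>>> drive_tool(
  plan=[
    [0, -1, 0, 0, 0, 0, 46],
    [0, -1, 0, 0, 0, 0, 46],
    [0, -1, 0, 0, 0, 0, 46],
    [0, -1, 0, 0, 0, 0, 46],
    [0, -10, 0, 0, 0, 0, 46],
    [0, -40, 0, 0, 0, 0, 46],
    [0, -80, 0, 0, 0, 0, 46],
    [0, -125, 0, 0, 0, 0, 46],
    [-40, -130, 0, 0, 8, 0, 60],
    [-80, -130, 0, 0, 16, 0, 60],
  ],
)

```text
time: 40.95
position: [0.5392, -0.0755, 0.1528]
tool_rot: [0.705, -0.057, 0.062, -0.704]
ft_force: [-1.8, -0.8, -0.0]
grip_width: 0.0547
```

```bash
python3 - <<'E'
from h import *
st();go([.459,-.027,.15],-.034)
E
```

```text
t 40.95 q [-0.34  0.51  1.71 -0.    0.91 -1.75] p [ 0.5392 -0.0755  0.1528] jawyaw 1.403 ydown [ 0.007 -0.003 -1.   ] F [-1.8 -0.8 -0. ] w 54.7
go [ 0.459 -0.027  0.15 ] -0.034 shift [-87.2   2.1  34.5] turn [-0.2 82.3  0.4] rows>= 9.6
```

>>> drive_tool(
  plan=[
    [-20, 0, 8, 0, 8.5, 0, 60],
    [-40, 0, 15, 0, 17, 0, 60],
    [-60, 0, 22, 0, 25.5, 0, 60],
    [-87, 0, 34, 0, 34, 0, 60],
    [-87, 0, 34, 0, 42.5, 0, 60],
    [-87, 0, 34, 0, 51, 0, 60],
    [-87, 0, 34, 0, 59.5, 0, 60],
    [-87, 0, 34, 0, 68, 0, 60],
    [-87, 0, 34, 0, 76.5, 0, 60],
    [-87, 0, 34, 0, 82, 0, 60],
  ],
)

```text
time: 41.95
position: [0.4574, -0.0271, 0.1504]
tool_rot: [0.493, -0.507, 0.507, -0.493]
ft_force: [0.8, -0.1, -0.6]
grip_width: 0.0595
```

```bash
python3 - <<'E'
from h import *
st();go([.459,-.027,.03],-.034)
t=camera("top");s=camera("scene")
cv2.imwrite("pics/top4.png",t);cv2.imwrite("pics/scene4.png",s)
f=lambda im,x,y:cv2.resize(im[y:y+75,x:x+100],(400,300),interpolation=cv2.INTER_CUBIC)
cv2.imwrite("pics/c4.png",np.hstack([f(s,278,165),f(t,265,150)]))
for n in("scene",):
  for k,z in(("bar_grip",.038),("carrier0_center",.027)):
    for d in mark_of(n,k)[:4]: print(n,k,round(d["conf"],2),np.round(d["location"]),ray(n,d["location"],z)[:2])
E
```

```text
t 41.95 q [-0.3   0.42  1.92 -0.    0.8  -0.28] p [ 0.4574 -0.0271  0.1504] jawyaw -0.028 ydown [ 0.001 -0.    -1.   ] F [ 0.8 -0.1 -0.6] w 59.5
go [ 0.459 -0.027  0.03 ] -0.034 shift [ -0.2 120.4   1.5] turn [-0.1  0.3  0. ] rows>= 2.4
scene bar_grip 0.95 [324. 177.] [ 0.4653426  -0.02874134]
scene bar_grip 0.75 [315. 227.] [ 0.62570172 -0.06389131]
scene carrier0_center 0.79 [244. 155.] [ 0.35703086 -0.27013091]
scene carrier0_center 0.68 [361. 217.] [0.59781973 0.06694946]
scene carrier0_center 0.58 [292. 154.] [ 0.36159511 -0.12208547]
scene carrier0_center 0.41 [313. 232.] [ 0.63605025 -0.06948535]
```

View pics/c4.png

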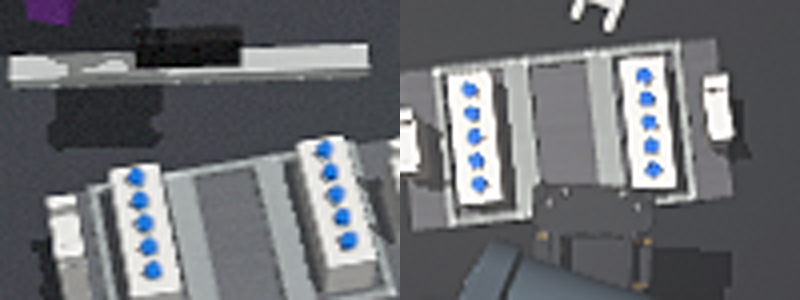

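>>> drive_tool(
  plan=[
    [0, 30, 1, 0, 0, 0, 50],
    [0, 70, 1, 0, 0, 0, 50],
    [0, 110, 1, 0, 0, 0, 50],
    [0, 128, 1, 0, 0, 0, 50],
    [0, 129, 1, 0, 0, 0, 50],
    [0, 129, 1, 0, 0, 0, 20],
    [0, 129, 1, 0, 0, 0, 5],
    [0, 129, 1, 0, 0, 0, 5],
    [0, 129, 1, 0, 0, 0, 5],
    [0, 129, 1, 0, 0, 0, 5],
  ],
  newtons=50,
)

```text
time: 43.15
position: [0.4586, -0.0272, 0.0216]
tool_rot: [0.494, -0.505, 0.506, -0.494]
ft_force: [-0.4, -0.7, -0.1]
grip_width: 0.0182
```

>>> drive_tool(
  plan=[
    [0, 0, 0, 0, 0, 0, 5],
    [0, -5, 0, 0, 0, 0, 5],
    [0, -20, 0, 0, 0, 0, 5],
    [0, -45, 0, 0, 0, 0, 5],
    [0, -80, 0, 0, 0, 0, 5],
    [0, -100, 0, 0, 0, 0, 5],
    [0, -100, 0, 0, 0, 0, 5],
    [0, -100, 0, 0, 0, 0, 5],
  ],
)

```text
time: 43.95
position: [0.4578, -0.027, 0.1207]
tool_rot: [-0.494, 0.506, -0.506, 0.494]
ft_force: [0.2, -0.3, -3.6]
grip_width: 0.0138
```

```bash
python3 - <<'E'
from h import *
st();go([.6098,-.001,.125],.122)
s=camera("scene");t=camera("top")
cv2.imwrite("pics/scene5.png",s);cv2.imwrite("pics/top5.png",t)
f=lambda im,x,y:cv2.resize(im[y:y+75,x:x+100],(400,300),interpolation=cv2.INTER_CUBIC)
cv2.imwrite("pics/c5.png",np.hstack([f(s,278,145),f(t,265,170)]))
E
```

```text
t 43.95 q [-0.3   0.48  1.94 -0.    0.72 -0.28] p [ 0.4578 -0.027   0.1207] jawyaw -0.024 ydown [-0. -0. -1.] F [ 0.2 -0.3 -3.6] w 13.8
go [ 0.61  -0.001  0.125] 0.122 shift [-29.6  -4.3 151.3] turn [ 0.  -8.3  0. ] rows>= 3.1
```

View pics/c5.png

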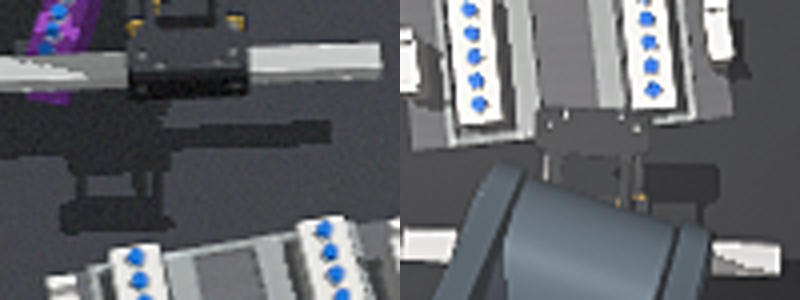

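```bash
python3 - <<'E'
from h import *
t=cv2.imread("pics/top5.png");m=np.zeros(t.shape[:2],np.uint8)
m[218:245,230:370]=(t.min(2)>130)[218:245,230:370]
n,lab,S,ce=cv2.connectedComponentsWithStats(m)
keep=np.zeros_like(m)
for k in range(1,n):
    if S[k][4]>10: print(S[k]); keep|=(lab==k).astype(np.uint8)
print(rect("top",keep,.113))
E
```

```text
[265 227  14   9 108]
[343 230  17   9 119]
((457.8938293457031, -25.78240966796875), (267.2359313964844, 22.93921661376953), 88.61463165283203)
```

```bash
python3 - <<'E'
from h import *
for nm,c,r0,r1 in(("L",432.5,108,173),("R",746,73,140)):
    for r in(r0,(r0+r1)/2,r1): print(nm,np.round(ray("top",[258+(c-400)/4-.4,150+r/4-.4],.077)[:2],4))
a=.122
for s in(1,-1): print("model post",np.array([.6098,-.001])+s*.118*np.array([-np.sin(a),np.cos(a)]))
t=cv2.imread("pics/top3.png");s=cv2.imread("pics/scene3.png")
f=lambda im,x,y:cv2.resize(im[y:y+30,x:x+30],(300,300),interpolation=cv2.INTER_NEAREST)
o=[]
for n,i in(("top",t),("scene",s)):
  for sg in(1,-1):
    c=np.array([.6098,-.001])+sg*.118*np.array([-np.sin(a),np.cos(a)])
    q=np.array(proj(n,[*c,.07])).astype(int)-15;b=f(i,*q)
    ex=np.array([np.cos(a),np.sin(a)]);ey=np.array([-np.sin(a),np.cos(a)])
    P=[((np.array(proj(n,[*(c+u*ex+v*ey),.077]))-q+.5)*10).astype(int) for u,v in((-.015,-.009),(.015,-.009),(.015,.009),(-.015,.009))]
    cv2.polylines(b,[np.array(P)],True,(0,0,255),1);o.append(b)
cv2.imwrite("pics/posts.png",np.vstack([np.hstack(o[:2]),np.hstack(o[2:])]))
E
```

```text
L [0.6193 0.1149]
L [0.5952 0.1143]
L [0.571  0.1137]
R [ 0.6491 -0.1169]
R [ 0.6241 -0.1172]
R [ 0.5992 -0.1175]
model post [0.59543969 0.11612293]
model post [ 0.62416031 -0.11812293]
```

View pics/posts.png

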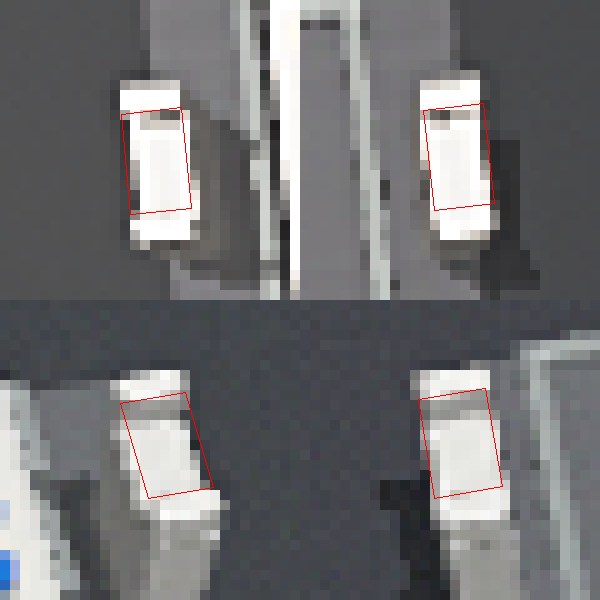

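The bar is held level, and the fork model matches both posts in both views. Now carry it over.

>>> drive_tool(
  plan=[
    [-5, -5, 30, 0, -2, 0, 5],
    [-12, -5, 65, 0, -4, 0, 5],
    [-20, -5, 100, 0, -6, 0, 5],
    [-26, -5, 130, 0, -8.3, 0, 5],
    [-29, -5, 147, 0, -8.3, 0, 5],
    [-29, -5, 151, 0, -8.3, 0, 5],
    [-29, -5, 151, 0, -8.3, 0, 5],
    [-29, -5, 151, 0, -8.3, 0, 5],
  ],
)

```text
time: 44.85
position: [0.6075, -0.0016, 0.1245]
tool_rot: [0.53, -0.47, 0.468, -0.528]
ft_force: [-1.0, -0.1, -2.4]
grip_width: 0.0136
```

```bash
python3 - <<'E'
from h import *
st();go([.6098,-.002,.103],.122)
E
```

```text
t 44.85 q [-0.19  0.63  1.56 -0.    0.96 -0.31] p [ 0.6075 -0.0016  0.1245] jawyaw 0.121 ydown [-0.004  0.001 -1.   ] F [-1.  -0.1 -2.4] w 13.6
go [ 0.61  -0.002  0.103] 0.122 shift [ 0.7 21.5  2.3] turn [ 0.2 -0.1 -0.1] rows>= 0.4
```

>>> drive_tool(
  plan=[
    [0.5, 6, 1, 0, 0, 0, 5],
    [0.5, 12, 1, 0, 0, 0, 5],
    [0.5, 18, 1, 0, 0, 0, 5],
    [0.5, 20, 1, 0, 0, 0, 5],
    [0.5, 20, 1, 0, 0, 0, 5],
    [0.5, 20, 1, 0, 0, 0, 5],
  ],
)

```text
time: 45.45
position: [0.611, -0.0021, 0.1059]
tool_rot: [-0.529, 0.469, -0.469, 0.529]
ft_force: [0.6, 0.0, -2.5]
grip_width: 0.0134
```

```bash
python3 - <<'E'
from h import *
st();go([.6098,-.002,.09],.122)
E
```

```text
t 45.45 q [-0.19  0.66  1.57 -0.    0.92 -0.31] p [ 0.611  -0.0021  0.1059] jawyaw 0.121 ydown [ 0. -0. -1.] F [ 0.6  0.  -2.5] w 13.4
go [ 0.61  -0.002  0.09 ] 0.122 shift [-0.2 15.9 -1.1] turn [-0. -0.  0.] rows>= 0.3
```

Final contact is expected at TCP z of about 0.085 (0.063 + 0.0216).

>>> drive_tool(
  plan=[
    [0, 4, -1, 0, 0, 0, 5],
    [0, 8, -1, 0, 0, 0, 5],
    [0, 12, -1, 0, 0, 0, 5],
    [0, 16, -1, 0, 0, 0, 5],
    [0, 18, -1, 0, 0, 0, 5],
    [0, 18, -1, 0, 0, 0, 5],
  ],
)

```text
time: 46.05
position: [0.6096, -0.0021, 0.0873]
tool_rot: [0.53, -0.469, 0.468, -0.529]
ft_force: [0.6, -0.4, -1.8]
grip_width: 0.0138
```

>>> drive_tool(
  plan=[
    [0, 1, 0, 0, 0, 0, 5],
    [0, 2, 0, 0, 0, 0, 5],
    [0, 3, 0, 0, 0, 0, 5],
    [0, 3, 0, 0, 0, 0, 5],
  ],
)

```text
time: 46.45
position: [0.6098, -0.0022, 0.0848]
tool_rot: [0.529, -0.469, 0.469, -0.529]
ft_force: [0.1, -1.1, -3.0]
grip_width: 0.0137
```

>>> drive_tool(
  plan=[
    [0, 0.7, 0, 0, 0, 0, 5],
    [0, 1.4, 0, 0, 0, 0, 5],
    [0, 2, 0, 0, 0, 0, 5],
    [0, 2, 0, 0, 0, 0, 5],
  ],
)

```text
time: 46.85
position: [0.61, -0.0022, 0.0844]
tool_rot: [-0.529, 0.469, -0.469, 0.529]
ft_force: [-2.3, -0.2, 6.2]
grip_width: 0.0136
```

>>> drive_tool(
  plan=[
    [0, -1.5, 0, 0, 0, 0, 5],
    [0, -1.5, 0, 0, 0, 0, 40],
    [0, -1.5, 0, 0, 0, 0, 40],
    [0, -1.5, 0, 0, 0, 0, 40],
    [0, -1.5, 0, 0, 0, 0, 40],
    [0, -15, 0, 0, 0, 0, 40],
    [0, -45, 0, 0, 0, 0, 40],
    [0, -90, 0, 0, 0, 0, 40],
    [0, -130, 0, 0, 0, 0, 40],
    [0, -130, 0, 0, 0, 0, 40],
  ],
)

```text
time: 47.85
position: [0.6143, -0.0028, 0.2205]
tool_rot: [-0.527, 0.464, -0.473, 0.532]
ft_force: [0.2, -0.9, 0.7]
grip_width: 0.04
```

>>> drive_tool(
  plan=[
    [0, 0, -50, 0, 0, 0, 40],
    [0, 0, -100, 0, 0, 0, 40],
    [0, 0, -140, 0, 0, 0, 40],
    [50, 0, -170, 0, 0, 0, 40],
    [100, 0, -170, 0, 0, 0, 40],
    [150, 0, -170, 0, 0, 0, 40],
    [200, 0, -170, 0, 0, 0, 40],
    [250, 0, -170, 0, 0, 0, 40],
    [250, 0, -170, 0, 0, 0, 40],
    [250, 0, -170, 0, 0, 0, 40],
  ],
)

```text
time: 48.85
position: [0.4711, -0.2723, 0.2126]
tool_rot: [-0.529, 0.47, -0.469, 0.529]
ft_force: [0.5, -0.1, 0.5]
grip_width: 0.04
```

```bash
python3 - <<'E'
from h import *
st()
s=camera("scene");t=camera("top")
cv2.imwrite("pics/scene6.png",s);cv2.imwrite("pics/top6.png",t)
f=lambda im,x,y:cv2.resize(im[y:y+75,x:x+100],(400,300),interpolation=cv2.INTER_CUBIC)
cv2.imwrite("pics/c6.png",np.vstack([np.hstack([f(s,285,180),f(t,258,150)]),cv2.resize(s[60:360,100:500],(800,600))[::2]]))
m=np.zeros(t.shape[:2],np.uint8);b=(t.min(2)>0)
for n in("top","scene"):
  for k,z in(("bar_grip",.101),("forks",.063),("lid_center",.0305),("carrier0_center",.027),("beaker",0),("tipbox",0),("wrench",0)):
    for d in mark_of(n,k)[:4]: print(n,k,round(d["conf"],2),np.round(d["location"]),np.round(ray(n,d["location"],z)[:2],3))
E
```

```text
t 48.85 q [-0.73  0.43  1.65  0.    1.06 -0.85] p [ 0.4711 -0.2723  0.2126] jawyaw 0.118 ydown [-0.  0. -1.] F [ 0.5 -0.1  0.5] w 40.0
top bar_grip 0.74 [304. 177.] [0.618 0.001]
top bar_grip 0.53 [320. 133.] [ 0.747 -0.043]
top forks 0.84 [307. 180.] [ 0.612 -0.007]
top forks 0.72 [325. 187.] [ 0.594 -0.063]
top forks 0.18 [263. 133.] [0.753 0.129]
top lid_center 0.68 [213. 172.] [0.637 0.287]
top lid_center 0.62 [194. 252.] [0.39  0.335]
top lid_center 0.28 [283. 184.] [0.602 0.068]
top lid_center 0.16 [322. 134.] [ 0.761 -0.049]
top carrier0_center 0.86 [346. 264.] [ 0.361 -0.13 ]
top carrier0_center 0.8 [286. 186.] [0.596 0.059]
top beaker 0.79 [261. 132.] [0.771 0.145]
top beaker 0.62 [286. 185.] [0.603 0.06 ]
top tipbox 0.68 [403. 155.] [ 0.703 -0.309]
top wrench 0.58 [322. 132.] [ 0.776 -0.049]
scene bar_grip 0.75 [336. 209.] [ 0.61  -0.005]
scene bar_grip 0.47 [361. 225.] [0.66  0.055]
scene forks 0.82 [336. 213.] [ 0.602 -0.004]
scene lid_center 0.97 [441. 222.] [0.631 0.285]
scene lid_center 0.77 [436. 151.] [0.388 0.322]
scene lid_center 0.7 [338. 216.] [0.595 0.002]
scene lid_center 0.35 [340. 226.] [0.626 0.005]
scene carrier0_center 0.95 [362. 219.] [0.605 0.069]
scene carrier0_center 0.88 [241. 156.] [ 0.359 -0.279]
scene carrier0_center 0.66 [293. 156.] [ 0.372 -0.119]
scene beaker 0.93 [396. 277.] [0.771 0.142]
scene beaker 0.55 [446. 177.] [0.464 0.343]
scene tipbox 0.8 [225. 263.] [ 0.701 -0.313]
scene tipbox 0.26 [440. 229.] [0.638 0.289]
scene wrench 0.86 [326. 284.] [ 0.778 -0.042]
scene wrench 0.38 [341. 222.] [0.597 0.011]
```

View pics/c6.png

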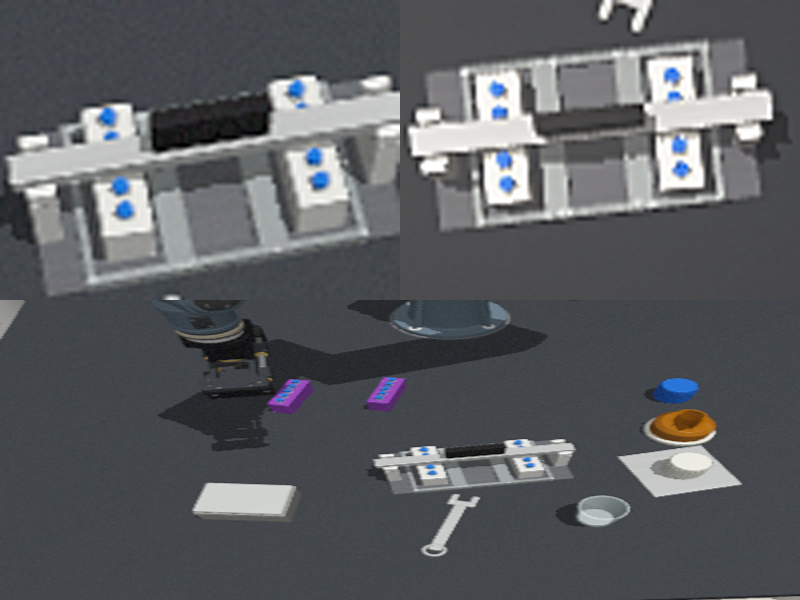

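The picture shows the bar seated in both forks and centred, carriers upright in the outer bays, and the lid upright on the mat. The beaker, tip box and wrench are unmoved, and the gripper is clear.

```bash
python3 -c "
from rig import *
print(hand_in())"
```

```text
the job is handed in; nothing more can be done
None
```

The autosampler is set up and the job is handed in at about 49 s of the 210 s allowed; no verdict was reported.

- **Lid:** I unscrewed it to a nominal 760° or so. A first trial lift at 723° still caught the thread, pulling 16 N against the 90 N limit. I turned it 35° further and it came off freely. It stands upright at about (0.638, 0.285) m, a few mm from the mat centre.
- **Carriers:** only two were on the bench. They stand upright in bay 2 and bay 0, roughly 3 mm or less from the bay centres by silhouette fit and tool position. I left the purple and blue look-alikes alone.
- **Bar:** I laid it in after both carriers were standing in their bays. It met the fork floors at the expected height. The last picture shows it level and centred in both forks.
- **Bystanders:** the beaker, tip box and wrench all read within about 8 mm of where they started, against the 25 mm limit. The gripper is clear of everything.

**Checks that disagreed:**
- The scene-camera fit of the carrier in bay 2 did not converge, with the bright tray right beside it. I relied on the top camera and the tool position instead.
- In the last look the network did not report the bay 0 carrier in either camera, but both pictures show it in place.
- The bar grip read 8 mm apart between the two cameras: (0.618, 0.001) from the top and (0.610, -0.005) from the scene. Tool position at release was (0.610, -0.002), which matches the fork centre.

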